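# Change over a vacuum fixture: shut the idle valve, load the flange, open its valve

### The job

The square flange has been measured and taken off, but the valve of the square pad was left open: turn it fully shut. Set the round flange down (do not drop it) upright and centred on the round pad, let go of it, and only then turn the round pad's valve fully open, against its stop. Leave the other things on the table where they are.

Things in the scene. Friction and masses are not known exactly. Their poses are not given: they have to be found in the camera images.
- round_station: Fixed vacuum station: aluminium base 330 (x) x 150 (y) x 12 mm; origin at the centre of its underside, x from pad end to valve end (away from the robot at yaw 0), z up. Round pad at x=-120 mm. Ball valve on an aluminium plate 130 mm wide sloping 35 degrees (low edge x=50 z=28, high edge x=150 z=96 mm), its brass pipe running up the slope. Either station may stand left or right.
- square_station: Fixed vacuum station: aluminium base 330 (x) x 150 (y) x 12 mm; origin at the centre of its underside, x from pad end to valve end (away from the robot at yaw 0), z up. Square pad at x=-120 mm. Ball valve on an aluminium plate 130 mm wide sloping 35 degrees (low edge x=50 z=28, high edge x=150 z=96 mm), its brass pipe running up the slope. Like the round station but for the pad.
- round_pad (a point): Centre of the flat top of the round pad, 32 mm above the table; the pad is a dark steel disc 70 mm in diameter and 20 mm high on the base plate, with a flat black seal ring 50 mm across let in flush. Nothing locates the part: the flange must be within 8 mm of the centre to cover the seal. Axes as the station's.
- square_pad (a point): Centre of the flat top of the square pad, 32 mm above the table; a dark steel block 70 x 70 x 20 mm. It stays empty.
- round_pipe (a point): Middle of the copper supply pipe that hangs level over the round station's valve: 16 mm thick, 160 mm long along the station's y, at station x=116 z=253 mm, on a 12 mm riser below it and two 10 mm posts (x=152, y=+-62 mm). It blocks the valve from straight above: come square to the slope, the tool leaning 35 degrees back towards the pad end.
- square_pipe (a point): Middle of the copper supply pipe that hangs level over the square station's valve: 16 mm thick, 160 mm long along the station's y, at station x=116 z=253 mm, on a 12 mm riser below it and two 10 mm posts (x=152, y=+-62 mm). It blocks the valve from straight above: come square to the slope, the tool leaning 35 degrees back towards the pad end.
- round_pivot (a point): Pivot of the round station's valve handle, at mid-thickness, station x=71 y=0 z=103 mm. Axes turn with the handle: y from the pivot out along it, z the turning axis, square to the slope (leans 35 degrees to the pad end). Handle: straight black bar 16 mm wide, 10 thick, reaching 80 from the pivot, to one side only; its middle is 50 mm off the slope, 18 mm clear of the brass pipe below.
- square_pivot (a point): Pivot of the square station's valve handle, at mid-thickness, station x=71 y=0 z=103 mm. Axes turn with the handle: y from the pivot out along it, z the turning axis, square to the slope (leans 35 degrees to the pad end). Handle: straight black bar 16 mm wide, 10 thick, reaching 80 from the pivot, to one side only; its middle is 50 mm off the slope, 18 mm clear of the brass pipe below.
- round_valve (a joint): Handle angle of the round station's valve, rad, hard stops at 0 and 1.571. 0 = shut: across the pipe, pointing to the station's +y. 1.571 = open: in line with the pipe, pointing down the slope to the pad. Grows counter-clockwise seen from above. Stiff: 0.2 N m, some 4 N pushed sideways 55 mm out; stays where left. Starts shut or nearly so (0 to 0.25).
- square_valve (a joint): Handle angle of the square station's valve, rad, hard stops at 0 and 1.571. 0 = shut: across the pipe, pointing to the station's +y. 1.571 = open: in line with the pipe, pointing down the slope to the pad. Grows counter-clockwise seen from above. Stiff: 0.2 N m, some 4 N pushed sideways 55 mm out; stays where left. Starts open or mostly so (0.95 to 1.571).
- round_flange: Loose aluminium flange, 0.2 to 0.4 kg: a round disc foot 70 mm in diameter, 10 mm thick, with a round hub 40 mm in diameter standing on it, 55 mm high in all, with a dark bore in the hub's top. Origin at the centre of its underside, z up along the hub. Starts standing on the table beside one of the stations; to be set on the round pad.
- square_flange: Loose aluminium flange, 0.2 to 0.4 kg: a square foot 70 x 70 mm, 10 mm thick, with a round hub 40 mm in diameter standing on it, 55 mm high in all, with a dark bore in the hub's top. Origin at the centre of its underside, z up along the hub. Stands on the table on the other side; leave it.
- master_ball: White reference ball 28 mm in diameter on a dark steel stand with a 60 mm round foot, 84 mm high; origin at the centre of its underside. Leave it.
- gauge_case: Wooden case 80 x 100 x 35 mm; origin at the centre of its underside. Leave it.
Mind the look-alikes: they are no part of the job. What is shaped like the round_flange but turquoise is not meant. Leave any brown or red look-alike of the master_ball alone.

How it is judged:
By the outcome, as a careful person would: the job done as asked, in the order asked, and still so for the second after the job is handed in, with the robot touching nothing.
It also fails if it takes over 72 s, if anything falls off the work surface, if the arm or the gripper's body presses on something with over 40 N, if the wrist force passes 120 N, or if a joint passes its speed limit or range.

### The arm

A 6-joint arm with a two-finger parallel gripper is mounted at the origin on the work surface. World frame = base frame: x ahead of the robot, y to its left, z up, the work surface at z = 0. Lengths are in m, angles in rad, forces in N, time in s.
With the tool pointing down it reaches from about 0.275 to 0.85 m from the base axis. Payload 5.2 kg.
Tool frame: the origin (TCP) lies midway between the tips of the shut fingers; the grasp point (between the pads) lies 19 mm behind it; z points along the fingers, y is the direction in which the jaws open and shut (so a half turn about z gives the same grasp; the last joint's range is limited). The gripper opens to 85 mm and grips with 20 to 120 N. Pads are 22 mm wide; open, the fingers measure 114 mm over their backs; the gripper's body (76 mm by 85 mm) begins 54 mm behind the grasp point. The pads swing forward as they close: fully open they stand 13 mm farther back than shut.
Start: joints at [0.916, 0.259, 1.535, -0, 1.348, -0.203], TCP at [0.24, 0.495, 0.197] pointing down, gripper open.
Joint ranges: [-3.14, 3.14], [-0.91, 2.08], [0.19, 2.58], [-1.22, 4.36], [0.22, 2.71], [-3.12, 3.12]. Speed limits (rad/s): [2.57, 2.57, 3.14, 3.14, 3.14, 3.14].

### API

Orientations are given as a unit quaternion [w, x, y, z].
In Python, from cell import observe, optics, env gives the robot as it stands. The module is installed in compiled form; this text tells all that it offers.
- The arm moves only by the tool step_arm, never from a script. Its argument "plan" is a list of rows, each a list of 2 entries, a list of its own where there are three numbers: the shift along the tool's x, y, z in cm, then the turn, a rotation vector about the tool's x, y, z in rad. In form: [[[tx, ty, tz], [wx, wy, wz]], ...]. A call has 1 to 8 rows; each row shifts and turns the pose as measured when the row begins, along the tool's axes as they then stand; what a row does not reach is not made up. A row lasts 1/10 s, in which the tool goes at most 50 mm and 8.59 degrees, less where a joint would pass 70% of its speed; a pose out of reach is approached as far as the arm can. A call with a gripper value outside its range is refused whole. "fingers" is the closure, from 0 (fully open) to 1 (shut), set as the call begins (left out, the last holds). The fingers move at their own pace and stop on an object; "squeeze" is the grip in N (left out, the last holds). Time passes only in rows, so rows that do not move let the fingers close. It gives the time, the measured TCP pose, the force and the opening at its end, in the units of the state.
- observe(): the state, without advancing time (a new reading comes with each control period).
- optics.camera(name): name is "side" or "top" or "wrist"; returns the picture (480x640x3 uint8, red, green, blue); there is no depth.
- optics.camera_model(name): a dict with "vertical_fov" (degrees; the focal length in pixels is half the picture's height over the tangent of half this angle, whatever the lens; pixels are square), "cx", "cy" (the principal point, pixels), "T" (4x4, takes a point from camera to world coordinates); the wrist camera has in their place "tool_from_camera" (4x4, takes a point from camera to tool coordinates, whose origin is the TCP and whose axes are the flange's). Camera axes: x right, y up, looking along -z (the intrinsics and any distortion apply to the point x, -y, -z); pixel columns grow to the right and rows downward; lengths in m; the calibration is good to about 2 mm. A picture is of the moment at which its call begins: read the wrist's pose just before it. camera_model takes no time and is no camera call.
- env.finish_job(): hands the job in, once; it reports no verdict.
Trained networks look in the newest picture that a camera, given by its name, has taken for a name from the list of things; names that differ only in an ending like _2 or _b are one class to them, and where a whole thing is asked for, a point or a joint stands for the part that bears it (a point fixed in the world has none). Each returns a list of dicts, best first, with "conf" (0 to 1); they miss things now and then, are a little off and sometimes report something else, mostly with a low value. They report only what shows in the picture. A call takes as long as a camera call. They do not tell look-alikes from the thing itself.
- optics.look_for(camera, query): "point" ([x, y, z] in m, in world coordinates, good to about 4 mm: the middle of the surface that is visible of it).
- optics.trace(camera, query): "pixels" (480x640 bool, what is visible of it).
- optics.mark_of(camera, query): "point" ([x, y, z] in m, in world coordinates, good to about 4 mm: a listed point, or the origin of a listed thing).
The state is a dict: "time_s": time; "joints": joint angles; "joint_velocities": joint speeds; "tau": joint torques, N m; "tcp_pos": TCP position; "eef_rot": TCP orientation; "ft_force": force on the tool from outside, world axes, zero at the start; "ft_torque": the same for the moment, N m; "gripper_width": finger opening in m.
Only numpy, scipy, OpenCV 4.12 (cv2) and the standard library are available. Lean on these libraries where they do the work, as an engineer would, in place of code of your own. Each camera call takes 0.05 s, during which the arm holds its last target. There are 200 camera calls.

## Working session

There is one attempt and no reset: what is moved stays moved. The work goes in short steps, Python scripts to look and compute and a tool call to move; the robot and the scene stay as the last step left them, time stands still between calls to the robot, and variables do not carry over. Pictures are saved under pics/ and viewed, about 8 in all and at most 12, crops included, and the job is handed in when it is done.

Besides the shell and the picture viewer there is one more tool, called after "Call:" in YAML: its name, and indented under it one key for each argument. step_arm: Moves the arm, as the interface text tells. Its arguments: {"type":"object","properties":{"plan":{"type":"array","items":{"type":"array"}},"fingers":{"type":"number"},"squeeze":{"type":"number"}},"required":["plan"]}

```bash
mkdir -p pics; ls; cat > h.py <<'E'
import numpy as np, cv2
from cell import observe, optics, env
from scipy.spatial.transform import Rotation as R
def save(n,f): 
    im=optics.camera(n); cv2.imwrite('pics/'+f,im[:,:,::-1]); return im
def best(cam,q,k=3,fn='mark_of'):
    for d in getattr(optics,fn)(cam,q)[:k]: print(cam,q,fn,np.round(d['point'],4),round(d['conf'],2))
E
python3 - <<'E'
from h import *
a=save('top','top0.png'); b=save('side','side0.png')
for c in('top','side'):
    m=optics.camera_model(c); print(c,{k:np.round(v,3).tolist() for k,v in m.items()})
    for q in('round_station','square_station','round_pad','square_pad','round_pivot','square_pivot','round_flange','square_flange','master_ball','gauge_case','round_pipe','square_pipe'): best(c,q)
print(observe()['time_s'])
E
```

```text
pics
top {'vertical_fov': 48.152, 'cx': 318.758, 'cy': 243.05, 'T': [[0.022, 0.991, -0.133, 0.35], [-1.0, 0.024, 0.018, -0.001], [0.021, 0.132, 0.991, 1.534], [0.0, 0.0, 0.0, 1.0]]}
top round_station mark_of [ 0.5558 -0.1351 -0.0017] 0.97
top round_station mark_of [ 0.671  -0.1373  0.2553] 0.58
top square_station mark_of [ 0.585   0.1313 -0.0022] 0.95
top round_pad mark_of [ 0.4344 -0.134   0.0303] 0.91
top square_pad mark_of [0.465  0.1356 0.0322] 0.75
top round_pivot mark_of [ 0.6278 -0.1366  0.1038] 0.67
top square_pivot mark_of [0.6561 0.1333 0.103 ] 0.52
top round_flange mark_of [ 0.3532 -0.4034  0.0034] 0.89
top round_flange mark_of [ 0.459  -0.379  -0.0013] 0.88
top round_flange mark_of [ 0.4571 -0.4869  0.0022] 0.84
top square_flange mark_of [0.4878 0.3747 0.0014] 0.84
top master_ball mark_of [ 0.6292 -0.4619  0.0024] 0.86
top master_ball mark_of [ 7.381e-01 -4.354e-01 -7.000e-04] 0.7
top master_ball mark_of [0.4862 0.3747 0.0024] 0.66
top gauge_case mark_of [0.6572 0.4395 0.0016] 0.81
top round_pipe mark_of [ 0.6733 -0.1387  0.2552] 0.68
top square_pipe mark_of [0.7001 0.126
[... 623 characters left out ...]
7 -0.0053] 0.38
side square_pivot mark_of [0.6561 0.1326 0.1005] 0.53
side square_pivot mark_of [0.4914 0.3755 0.0038] 0.5
side round_flange mark_of [ 3.504e-01 -4.086e-01  1.000e-04] 0.87
side round_flange mark_of [ 0.4591 -0.3789 -0.0018] 0.79
side round_flange mark_of [ 0.4568 -0.4907  0.0024] 0.64
side square_flange mark_of [0.488  0.3753 0.0029] 0.55
side master_ball mark_of [ 0.6276 -0.4628 -0.0055] 0.88
side master_ball mark_of [ 0.7382 -0.4324  0.0012] 0.81
side master_ball mark_of [ 6.714e-01 -3.572e-01  2.000e-04] 0.7
side gauge_case mark_of [ 0.6559  0.4421 -0.0033] 0.75
side round_pipe mark_of [ 0.6733 -0.1396  0.2513] 0.88
side square_pipe mark_of [0.6954 0.1315 0.2503] 0.78
1.3
```

View pics/top0.png

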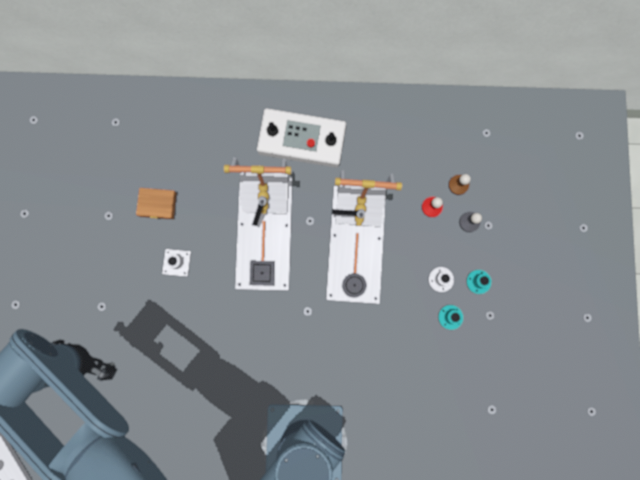

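View pics/side0.png

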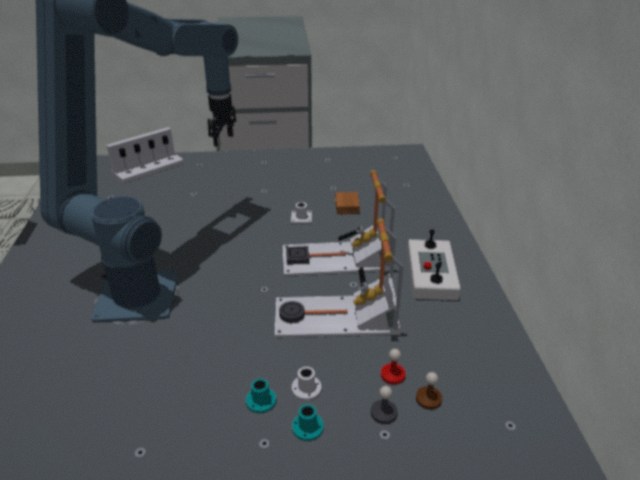

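Top view: the aluminium flange is at (442,279). The turquoise look-alikes are at (480,281) and (452,317), and the square flange is at (176,262). I choose (442,279), about (0.459,-0.379) in world. The square handle points down-slope and slightly left at (258,213), so it is mostly open. The round handle points left at (345,212), so it is about shut.

```bash
cat >> h.py <<'E'
def ray(cam,px):
    m=optics.camera_model(cam); f=240/np.tan(np.radians(m['vertical_fov'])/2)
    if 'T' in m: T=np.array(m['T'])
    else:
        o=observe(); T=np.eye(4); T[:3,:3]=rot(o).as_matrix(); T[:3,3]=o['tcp_pos']; T=T@np.array(m['tool_from_camera'])
    px=np.atleast_2d(px).astype(float)
    d=np.c_[(px[:,0]-m['cx'])/f,-(px[:,1]-m['cy'])/f,-np.ones(len(px))]@T[:3,:3].T
    return T[:3,3],d
def rot(o): q=o['eef_rot']; return R.from_quat([q[1],q[2],q[3],q[0]])
def plane(cam,px,p0,n=(0,0,1)):
    c,d=ray(cam,px); n=np.array(n); return c+d*(((np.array(p0)-c)@n)/(d@n))[:,None]
def handle(cam,q,st,yaw):
    """handle angle from the network's mask, on the handle plane"""
    Rz=R.from_euler('z',yaw); s=np.sin(np.radians(35));c=np.cos(np.radians(35))
    piv=np.array([*st,0])+Rz.apply([.071,0,.103]); n=Rz.apply([-s,0,c]); piv=piv+n*.005
    dn=Rz.apply([-c,0,-s]); y=Rz.apply([0,1,0])
    for t in optics.trace(cam,q)[:2]:
        v,u=np.nonzero(t['pixels'])
        if len(u)<5: continue
        P=plane(cam,np.c_[u,v],piv,n)-piv; a,b=P@y,P@dn; r=np.hypot(a,b); k=r>.03
        print(cam,q,'conf',round(t['conf'],2),'n',len(u),'px',round(u.mean()),round(v.mean()),'ang',np.round(np.arctan2(b[k].mean(),a[k].mean()),3),'rmax',np.round(r.max(),3))
E
python3 - <<'E'
from h import *
im={c:optics.camera(c) for c in('top','side')}
for c in('top','side'):
    for q,z in(('round_pad',.030),('square_pad',.030)):
        for t in optics.trace(c,q)[:1]:
            v,u=np.nonzero(t['pixels']); print(c,q,len(u),plane(c,[[u.mean(),v.mean()]],[0,0,z]).round(4))
    handle(c,'round_pivot',(.556,-.135),-.02); handle(c,'square_pivot',(.5845,.131),-.01)
    handle(c,'round_valve',(.556,-.135),-.02); handle(c,'square_valve',(.5845,.131),-.01)
# base plate yaw from the top picture: white area below the slope
g=im['top'].min(2)
for n,x0,x1 in(('square',225,300),('round',318,395)):
    m=np.zeros_like(g); m[150:310,x0:x1]=(g[150:310,x0:x1]>150)*255
    e=[]
    for v in range(235,285):
        u=np.nonzero(m[v])[0]
        if len(u): e.append((v,u.min(),u.max()))
    e=np.array(e)
    for k in(1,2):
        W=plane('top',np.c_[e[:,k],e[:,0]],[0,0,.012]); p=np.polyfit(W[:,0],W[:,1],1); print(n,'edge slope',p.round(4),'y at .5',np.polyval(p,.5).round(4))
o=observe(); print(o['tcp_pos'],rot(o).as_matrix().round(3).tolist(),o['time_s'])
print({k:np.round(v,3).tolist() for k,v in optics.camera_model('wrist').items()})
cv2.imwrite('pics/crop.png',np.hstack([cv2.resize(im['top'][150:330,220:400,::-1],None,fx=2.2,fy=2.2,interpolation=2),cv2.resize(im['top'][240:340,400:500,::-1],(396,396),interpolation=2)]))
E
```

```text
top round_pad 6689 [[ 0.565  -0.1354  0.03  ]]
top square_pad 6707 [[0.5952 0.132  0.03  ]]
top round_pivot conf 0.48 n 143 px 349 213 ang -0.039 rmax 0.071
top square_pivot conf 0.47 n 178 px 258 211 ang 1.268 rmax 0.08
top round_valve conf 0.74 n 6722 px 263 226 ang 0.208 rmax 0.429
top round_valve conf 0.68 n 145 px 259 209 ang 0.002 rmax 0.294
top square_valve conf 0.76 n 219 px 259 209 ang 1.271 rmax 0.079
side round_pad 6463 [[ 0.5877 -0.1253  0.03  ]]
side square_pad 4292 [[0.6074 0.1491 0.03  ]]
side round_pivot conf 0.59 n 135 px 362 280 ang -0.04 rmax 0.069
side square_pivot conf 0.73 n 157 px 352 233 ang 1.448 rmax 0.074
side round_valve conf 0.57 n 132 px 362 280 ang -0.052 rmax 0.071
side square_valve conf 0.59 n 97 px 351 234 ang 1.424 rmax 0.073
square edge slope [0.0038 0.2052] y at .5 0.2071
square edge slope [0.0013 0.0544] y at .5 0.055
round edge slope [-0.0484 -0.0315] y at .5 -0.0556
round edge slope [-0.0521 -0.1824] y at .5 -0.2085
[0.24008762 0.49480053 0.19728014] [[-0.9, 0.437, -0.0], [0.437, 0.9, -0.0], [0.0, -0.0, -1.0]] 2.0
{'vertical_fov': 58.483, 'cx': 319.099, 'cy': 241.577, 'tool_from_camera': [[-0.001, 0.965, 0.264, 0.067], [1.0, 0.001, 0.002, 0.0], [0.002, 0.264, -0.965, -0.177], [0.0, 0.0, 0.0, 1.0]]}
```

View pics/crop.png

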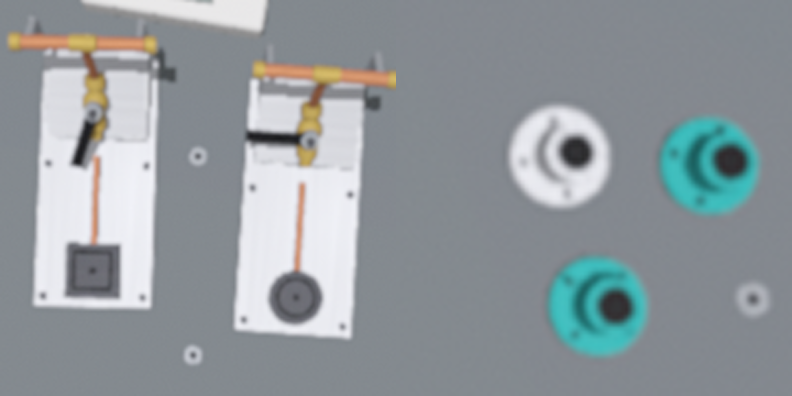

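Crop: the white flange at top pixel (442,279) is the aluminium round one, and both neighbours are turquoise. The stations sit at yaw ≈0 (square) and ≈-0.05 (round).

```bash
cat >> h.py <<'E'
ST={'sq':(.5845,.1312,.0025),'rd':(.556,-.135,-.05)}
def lean(k,tilt=35,twist=0):
    s,c=np.sin(np.radians(tilt)),np.cos(np.radians(tilt))
    return R.from_euler('z',ST[k][2])*R.from_matrix(np.array([[-c,0,-s],[0,1,0],[s,0,-c]]).T)*R.from_euler('z',twist)
def at(k,a,b,h):
    """point a along station y, b down slope, h off the handle plane, mm from the pivot"""
    x,y,w=ST[k]; s,c=np.sin(np.radians(35)),np.cos(np.radians(35)); a,b,h=a/1e3,b/1e3,h/1e3
    return np.array([x,y,0])+R.from_euler('z',w).apply([.071-c*b-s*h,a,.103-s*b+c*h])
def arc(th,w=22,r=55): return r*np.cos(th)-w*np.sin(th), r*np.sin(th)+w*np.cos(th)
def plan(wps):
    """wps: (pos, Rot, max step m) -> rows in tool axes"""
    o=observe(); p=np.array(o['tcp_pos']); r=rot(o); rows=[]
    for q,Q,s in wps:
        q=np.array(q); v=(r.inv()*Q).as_rotvec(); n=max(int(np.ceil(max(np.linalg.norm(q-p)/s,np.linalg.norm(v)/.145)-.02)),1); d=(q-p)/n
        for i in range(n):
            ri=r*R.from_rotvec(v*i/n); rows.append([(ri.inv().apply(d)*100).round(2).tolist(),(v/n).round(3).tolist()])
        p,r=q,Q
    for i in range(0,len(rows),8): print(rows[i:i+8])
def state():
    o=observe(); print('t',round(o['time_s'],2),'tcp',np.round(o['tcp_pos'],4),'F',np.round(o['ft_force'],1),'w',round(o['gripper_width'],4))
E
python3 - <<'E'
from h import *
L=lean('sq')
print(plane('top',[[354.5,285],[261.8,273.2]],[0,0,.032]).round(4), plane('top',[[442,279]],[0,0,.005]).round(4))
print(at('sq',-25,62,100))
plan([(at('sq',-25,62,100),L,.047)])
E
```

```text
[[ 0.4351 -0.13    0.032 ]
 [ 0.4622  0.1299  0.032 ]] [[ 0.4595 -0.3828  0.005 ]]
[0.54741755 0.10610722 0.14935347]
[[[-4.06, -1.96, 0.44], [-0.013, -0.055, -0.04]], [[-3.95, -2.13, 0.63], [-0.013, -0.055, -0.04]], [[-3.82, -2.29, 0.81], [-0.013, -0.055, -0.04]], [[-3.67, -2.45, 0.99], [-0.013, -0.055, -0.04]], [[-3.51, -2.61, 1.15], [-0.013, -0.055, -0.04]], [[-3.34, -2.76, 1.3], [-0.013, -0.055, -0.04]], [[-3.15, -2.91, 1.45], [-0.013, -0.055, -0.04]], [[-2.95, -3.05, 1.57], [-0.013, -0.055, -0.04]]]
[[[-2.74, -3.18, 1.69], [-0.013, -0.055, -0.04]], [[-2.51, -3.31, 1.79], [-0.013, -0.055, -0.04]], [[-2.28, -3.43, 1.88], [-0.013, -0.055, -0.04]]]
```

Call:
step_arm:
  plan:
    - [[-4.1,-2.0,0.4],[-0.013,-0.055,-0.04]]
    - [[-4.0,-2.1,0.6],[-0.013,-0.055,-0.04]]
    - [[-3.8,-2.3,0.8],[-0.013,-0.055,-0.04]]
    - [[-3.7,-2.5,1.0],[-0.013,-0.055,-0.04]]
    - [[-3.5,-2.6,1.2],[-0.013,-0.055,-0.04]]
    - [[-3.3,-2.8,1.3],[-0.013,-0.055,-0.04]]
    - [[-3.2,-2.9,1.5],[-0.013,-0.055,-0.04]]
    - [[-3.0,-3.1,1.6],[-0.013,-0.055,-0.04]]
  fingers: 1
  squeeze: 40

```text
time_s: 2.8
tcp_pos: [0.4746, 0.2083, 0.1656]
eef_rot: [0.234, 0.05, 0.971, 0.004]
ft_force: [0.1, 0.1, -0.2]
gripper_width: -0.0001
```

```bash
python3 - <<'E'
from h import *
state(); L=lean('sq')
plan([(at('sq',-25,62,100),L,.047)])
E
```

```text
t 2.8 tcp [0.4746 0.2083 0.1656] F [ 0.1  0.1 -0.2] w -0.0001
[[[-2.24, -3.17, 1.64], [-0.008, -0.046, -0.034]], [[-2.06, -3.26, 1.71], [-0.008, -0.046, -0.034]], [[-1.87, -3.34, 1.78], [-0.008, -0.046, -0.034]]]
```

Call:
step_arm:
  plan:
    - [[-2.2,-3.2,1.6],[-0.008,-0.046,-0.034]]
    - [[-2.1,-3.3,1.7],[-0.008,-0.046,-0.034]]
    - [[-1.9,-3.3,1.8],[-0.008,-0.046,-0.034]]
    - [[-0.4,-0.5,0.2],[0,0,0]]

```text
time_s: 3.2
tcp_pos: [0.5491, 0.1024, 0.152]
eef_rot: [0.299, 0.001, 0.954, -0.0]
ft_force: [-1.1, 0.8, 0.8]
gripper_width: 0.0002
```

```bash
python3 - <<'E'
from h import *
state(); L=lean('sq'); o=observe(); print((rot(o).inv()*L).as_rotvec().round(3))
save('wrist','w1.png')
best('wrist','square_pivot'); handle('wrist','square_valve',ST['sq'][:2],.0025); handle('wrist','square_pivot',ST['sq'][:2],.0025); print(at('sq',0,0,0))
plan([(at('sq',-25,62,100),L,.04),(at('sq',-25,62,-10),L,.04)])
E
```

```text
t 3.2 tcp [0.5491 0.1024 0.152 ] F [-1.1  0.8  0.8] w 0.0002
[-0.003 -0.004 -0.004]
wrist square_pivot mark_of [0.6579 0.1308 0.1059] 0.83
wrist square_valve conf 0.61 n 3022 px 379 260 ang 1.245 rmax 0.081
wrist square_pivot conf 0.74 n 3045 px 379 261 ang 1.23 rmax 0.082
[0.65549978 0.1313775  0.103     ]
[[[0.32, 0.07, 0.23], [-0.0, -0.004, -0.002]], [[0.0, 0.0, 3.67], [0.0, 0.0, 0.0]], [[0.0, 0.0, 3.67], [0.0, 0.0, 0.0]], [[0.0, 0.0, 3.67], [0.0, 0.0, 0.0]]]
```

View pics/w1.png

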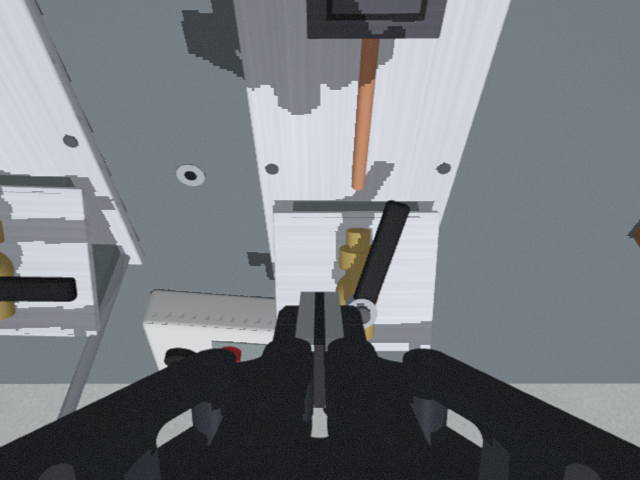

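The wrist view shows the handle from its pivot at (365,315) to its tip at (397,207), at about 1.24 rad. The shut fingers at (320,300) are clear on its -y side.

Call:
step_arm:
  plan:
    - [[0.3,0.1,2.0],[0,-0.004,-0.002]]
    - [[0,0,3.0],[0,0,0]]
    - [[0,0,3.0],[0,0,0]]
    - [[0,0,2.5],[0,0,0]]
    - [[0,0,0.9],[0,0,0]]

```text
time_s: 3.9
tcp_pos: [0.6149, 0.115, 0.0757]
eef_rot: [0.288, -0.006, 0.958, 0.002]
ft_force: [-0.4, -0.2, -0.0]
gripper_width: 0.0003
```

```bash
python3 - <<'E'
from h import *
state(); L=lean('sq')
print(at('sq',-25,62,-10))
plan([(at('sq',*arc(t),-10),L,.015) for t in (1.1,.8,.5,.25,0,-.1)])
E
```

```text
t 3.9 tcp [0.6149 0.115  0.0757] F [-0.4 -0.2 -0. ] w 0.0003
[0.61051076 0.10626495 0.05924674]
[[[0.48, 1.08, 0.57], [0.003, -0.013, 0.004]], [[0.49, 1.08, 0.56], [0.003, -0.013, 0.004]], [[-0.21, 0.86, 0.0], [0.0, 0.0, 0.0]], [[-0.21, 0.86, 0.0], [0.0, 0.0, 0.0]], [[-0.46, 0.76, -0.0], [0.0, 0.0, 0.0]], [[-0.46, 0.76, -0.0], [0.0, 0.0, 0.0]], [[-1.08, 1.01, 0.0], [0.0, 0.0, 0.0]], [[-1.29, 0.72, 0.0], [0.0, 0.0, 0.0]]]
[[[-0.56, 0.19, 0.0], [0.0, 0.0, 0.0]]]
```

Call:
step_arm:
  plan:
    - [[0.6,-0.4,1.0],[0.003,-0.02,0.004]]
    - [[0.3,-0.2,0.6],[0,0,0]]
    - [[0,0.8,0.2],[0,0,0]]

```text
time_s: 4.2
tcp_pos: [0.6195, 0.1198, 0.07]
eef_rot: [0.285, -0.005, 0.959, 0.001]
ft_force: [0.6, 0.4, -0.8]
gripper_width: -0.0001
```

```bash
python3 - <<'E'
from h import *
state(); L=lean('sq')
plan([(at('sq',*arc(t),-10),L,.015) for t in (1.1,.8,.5,.25,0,-.1)])
E
```

```text
t 4.2 tcp [0.6195 0.1198 0.07  ] F [ 0.6  0.4 -0.8] w -0.0001
[[[0.52, 0.84, 0.2], [0.002, -0.017, 0.003]], [[0.52, 0.84, 0.19], [0.002, -0.017, 0.003]], [[-0.21, 0.86, 0.0], [0.0, 0.0, 0.0]], [[-0.21, 0.86, 0.0], [0.0, 0.0, 0.0]], [[-0.46, 0.76, -0.0], [0.0, 0.0, 0.0]], [[-0.46, 0.76, -0.0], [0.0, 0.0, 0.0]], [[-1.08, 1.01, 0.0], [0.0, 0.0, 0.0]], [[-1.29, 0.72, 0.0], [0.0, 0.0, 0.0]]]
[[[-0.56, 0.19, 0.0], [0.0, 0.0, 0.0]]]
```

Call:
step_arm:
  plan:
    - [[0.9,0.6,0.5],[0.002,-0.04,0.003]]
    - [[0.6,1.0,0.2],[0.002,-0.03,0.003]]
    - [[-0.1,1.0,0],[0,0,0]]
    - [[-0.2,1.0,0],[0,0,0]]

```text
time_s: 4.6
tcp_pos: [0.6164, 0.1613, 0.0856]
eef_rot: [0.298, 0.001, 0.955, -0.005]
ft_force: [0.2, -0.1, 0.6]
gripper_width: -0.0002
```

```bash
cat >> h.py <<'E'
def local(k):
    o=observe(); x,y,w=ST[k]; d=np.array(o['tcp_pos'])-at(k,0,0,0); d=R.from_euler('z',w).inv().apply(d); s,c=np.sin(np.radians(35)),np.cos(np.radians(35))
    print('a,b,h mm',np.round([d[1]*1e3,(-c*d[0]-s*d[2])*1e3,(-s*d[0]+c*d[2])*1e3],1),'rot err',(rot(o).inv()*lean(k)).as_rotvec().round(3))
E
python3 - <<'E'
from h import *
state(); L=lean('sq'); local('sq')
plan([(at('sq',*arc(t),-10),L,.015) for t in (.8,.5,.25,0,-.1)])
E
```

```text
t 4.6 tcp [0.6164 0.1613 0.0856] F [ 0.2 -0.1  0.6] w -0.0002
a,b,h mm [30.1 42.   8.2] rot err [-0.012 -0.005 -0.002]
[[[0.64, -0.37, 0.92], [-0.006, -0.003, -0.001]], [[0.64, -0.37, 0.91], [-0.006, -0.003, -0.001]], [[-0.46, 0.76, -0.0], [0.0, 0.0, 0.0]], [[-0.46, 0.76, -0.0], [0.0, 0.0, 0.0]], [[-1.08, 1.01, 0.0], [0.0, 0.0, 0.0]], [[-1.29, 0.72, 0.0], [0.0, 0.0, 0.0]], [[-0.56, 0.19, 0.0], [0.0, 0.0, 0.0]]]
```

```bash
python3 - <<'E'
from h import *
state(); local('sq'); print(observe()['joints'],np.round(observe()['joint_velocities'],3)); save('wrist','w2.png'); state()
for q in('square_pivot','square_valve'): handle('wrist',q,ST['sq'][:2],.0025)
E
```

```text
t 4.6 tcp [0.6164 0.1613 0.0856] F [ 0.2 -0.1  0.6] w -0.0002
a,b,h mm [30.1 42.   8.2] rot err [-0.012 -0.005 -0.002]
[ 0.13441956  0.26695961  2.0465671  -0.36638762  0.24347485 -1.10392052] [ 0.252  0.036 -0.124 -0.447  0.13   0.63 ]
t 4.65 tcp [0.617  0.1625 0.0863] F [0.8 1.1 0.6] w 0.0
wrist square_pivot conf 0.87 n 5438 px 280 274 ang 1.262 rmax 0.081
wrist square_valve conf 0.59 n 5512 px 280 274 ang 1.274 rmax 0.081
```

View pics/w2.png

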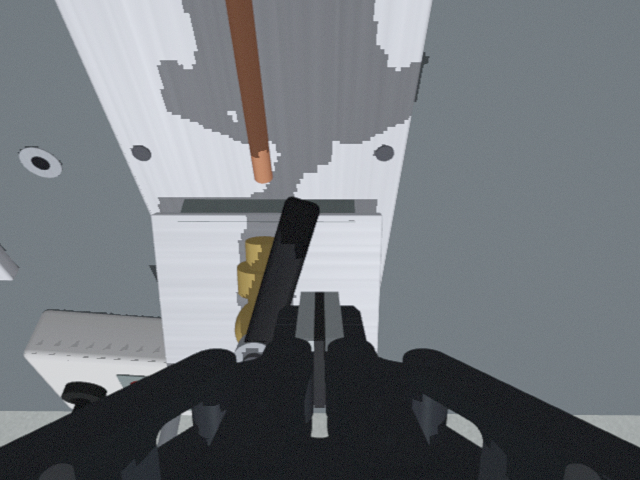

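The view shows the shut finger at (320,300), now on the +y side of the handle, which has not moved (1.26 rad). Joint 5 is at 0.24, next to its limit of 0.22. That spoiled tracking, and the finger rode over the handle. I'll redo it with less lean (20°), which keeps the wrist away from that limit.

```bash
python3 - <<'E'
from h import *
L=lean('sq',20)
plan([(at('sq',25,55,45),L,.04),(at('sq',-25,62,45),L,.04)])
E
```

```text
[[[0.67, -0.28, -1.85], [-0.005, 0.128, -0.001]], [[0.91, -0.27, -1.75], [-0.005, 0.128, -0.001]], [[0.34, -2.5, 0.09], [0.0, 0.0, 0.0]], [[0.34, -2.5, 0.09], [0.0, 0.0, 0.0]]]
```

Call:
step_arm:
  plan:
    - [[0.7,0,-2.3],[-0.005,0.13,0]]
    - [[0.9,0,-2.0],[-0.005,0.13,0]]
    - [[0.3,-2.5,0],[0,0.03,0]]
    - [[0.3,-2.5,0],[0,0.03,0]]
    - [[0.1,-0.5,0],[0,0,0]]

```text
time_s: 5.25
tcp_pos: [0.5726, 0.1047, 0.1109]
eef_rot: [0.145, -0.002, 0.989, 0.001]
ft_force: [-0.0, -0.1, 0.2]
gripper_width: -0.0002
```

```bash
python3 - <<'E'
from h import *
state(); L=lean('sq',20); local('sq'); print(np.round(observe()['joints'],3))
plan([(at('sq',-22,62,-10),L,.03)])
E
```

```text
t 5.25 tcp [0.5726 0.1047 0.1109] F [-0.  -0.1  0.2] w -0.0002
a,b,h mm [-26.5  63.5  54. ] rot err [ 0.002 -0.32   0.001]
[-0.015  0.221  1.86   0.01   0.77  -1.596]
[[[-0.72, 0.14, 2.01], [0.001, -0.019, 0.0]], [[-0.68, 0.15, 2.03], [0.001, -0.019, 0.0]], [[-0.64, 0.15, 2.04], [0.001, -0.019, 0.0]]]
```

Call:
step_arm:
  plan:
    - [[-0.7,0.1,2.1],[0,-0.02,0]]
    - [[-0.7,0.1,2.1],[0,-0.02,0]]
    - [[-0.7,0.1,2.1],[0,-0.02,0]]
    - [[-0.1,0,0.3],[0,0,0]]

```text
time_s: 5.65
tcp_pos: [0.6144, 0.1062, 0.0549]
eef_rot: [0.178, 0.0, 0.984, 0.002]
ft_force: [-0.7, -0.3, -0.2]
gripper_width: -0.0
```

```bash
python3 - <<'E'
from h import *
state(); L=lean('sq',20); local('sq')
plan([(at('sq',*arc(t),-10),L,.02) for t in (1.1,.8,.5,.25,0,-.1)])
E
```

```text
t 5.65 tcp [0.6144 0.1062 0.0549] F [-0.7 -0.3 -0.2] w -0.0
a,b,h mm [-25.1  61.3 -15.8] rot err [ 0.002 -0.253 -0.004]
[[[-0.03, 1.52, -0.31], [0.001, 0.004, -0.002]], [[-0.03, 1.52, -0.31], [0.001, 0.004, -0.002]], [[-0.41, 1.72, -0.11], [0.0, 0.0, 0.0]], [[-0.88, 1.52, -0.24], [0.0, 0.0, 0.0]], [[-1.04, 1.01, -0.28], [0.0, 0.0, 0.0]], [[-1.25, 0.72, -0.33], [0.0, 0.0, 0.0]], [[-0.54, 0.19, -0.14], [0.0, 0.0, 0.0]]]
```

Call:
step_arm:
  plan:
    - [[0,1.5,-0.3],[0,0,0]]
    - [[0,1.5,-0.3],[0,0,0]]
    - [[-0.4,1.7,-0.1],[0,0,0]]
    - [[-0.9,1.5,-0.2],[0,0,0]]

```text
time_s: 6.05
tcp_pos: [0.6191, 0.1681, 0.0669]
eef_rot: [0.174, 0.002, 0.985, 0.002]
ft_force: [-0.0, 0.3, 1.5]
gripper_width: 0.0003
```

```bash
python3 - <<'E'
from h import *
state(); L=lean('sq',20); local('sq')
plan([(at('sq',*arc(t),-11),L,.02) for t in (.3,0,-.15)])
E
```

```text
t 6.05 tcp [0.6191 0.1681 0.0669] F [-0.   0.3  1.5] w 0.0003
a,b,h mm [36.8 50.5 -8.7] rot err [ 0.001 -0.261 -0.008]
[[[-1.33, 0.93, -0.12], [0.002, 0.001, -0.008]], [[-1.48, 0.9, -0.4], [0.0, 0.0, 0.0]], [[-0.82, 0.27, -0.22], [0.0, 0.0, 0.0]]]
```

Call:
step_arm:
  plan:
    - [[-1.3,0.9,0],[0,0,0]]
    - [[-1.5,0.9,-0.3],[0,0,0]]
    - [[-1.0,0.3,-0.2],[0,0,0]]
    - [[-1.0,0,-0.2],[0,0,0]]

```text
time_s: 6.45
tcp_pos: [0.66, 0.1927, 0.0928]
eef_rot: [0.173, 0.001, 0.985, 0.003]
ft_force: [-0.1, 0.1, -0.0]
gripper_width: 0.0001
```

```bash
python3 - <<'E'
from h import *
state(); local('sq'); save('top','top2.png'); save('wrist','w3.png')
for c in('top','wrist'):
  for q in('square_pivot','square_valve'): handle(c,q,ST['sq'][:2],.0025)
E
```

```text
t 6.45 tcp [0.66   0.1927 0.0928] F [-0.1  0.1 -0. ] w 0.0001
a,b,h mm [ 61.3   2.  -11.1] rot err [ 0.003 -0.263 -0.005]
top square_pivot conf 0.73 n 210 px 258 210 ang 1.27 rmax 0.079
top square_pivot conf 0.53 n 1186 px 156 204 ang 0.061 rmax 0.347
top square_valve conf 0.64 n 187 px 259 210 ang 1.275 rmax 0.079
wrist square_pivot conf 0.8 n 9948 px 192 206 ang 1.292 rmax 0.084
wrist square_valve conf 0.59 n 9772 px 192 206 ang 1.293 rmax 0.084
```

View pics/w3.png

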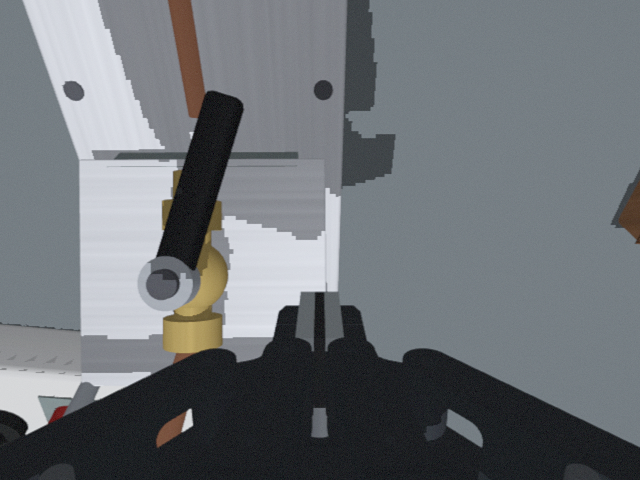

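The finger (tips at (320,292)) is again past the handle (167,285)-(225,100), which has not moved, so it passed over it. I'll check where the real fingertips are against the reported TCP.

```bash
python3 - <<'E'
from h import *
im=optics.camera('side')
m=optics.camera_model('side'); f=240/np.tan(np.radians(m['vertical_fov'])/2); T=np.linalg.inv(m['T'])
def pr(p): c=T[:3,:3]@p+T[:3,3]; return np.array([m['cx']+f*c[0]/-c[2], m['cy']-f*c[1]/-c[2]])
o=observe(); z=rot(o).apply([0,0,1]); t=np.array(o['tcp_pos'])
u0,v0,s=290,130,6
c=cv2.resize(im[v0:v0+95,u0:u0+130,::-1],None,fx=s,fy=s,interpolation=cv2.INTER_CUBIC)
for p,col in((t,(0,0,255)),(t-.019*z,(0,255,0)),(t-.073*z,(255,0,0)),(at('sq',0,0,0),(255,0,255)),(at('sq',24,76,0),(255,255,0))):
    q=(pr(p)-[u0,v0]+.5)*s; cv2.circle(c,tuple(int(x) for x in q),3,col,-1); print(pr(p).round(1))
cv2.imwrite('pics/s3.png',c)
E
```

```text
[358.3 222.2]
[356.5 217.4]
[351.1 203.6]
[360.  229.7]
[338.4 238.2]
```

View pics/s3.png

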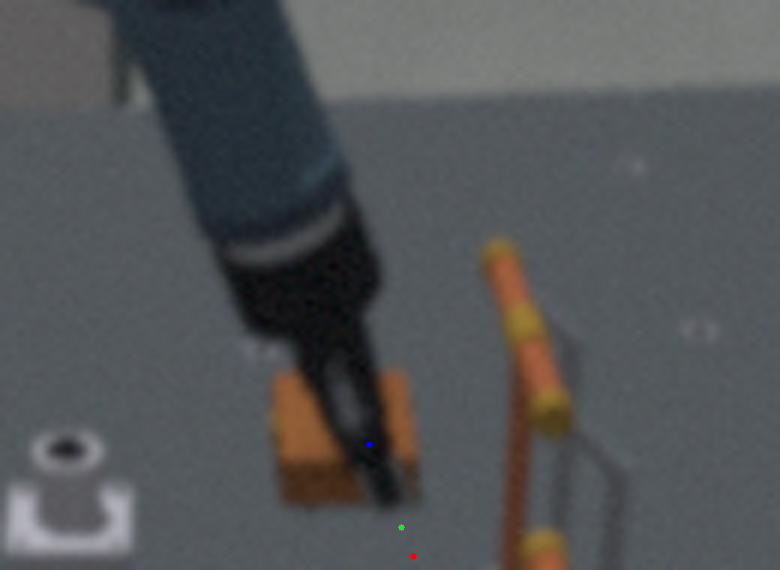

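The side crop shows the visible fingertip at crop (392,503), while the reported TCP projects to (413,556). The tips look about 3 cm short of the nominal TCP. I'll settle it by touching the bare table gently.

```bash
python3 - <<'E'
from h import *
V=R.from_matrix(np.array([[-1,0,0],[0,1,0],[0,0,-1.]]).T)
plan([([.63,.2,.14],V,.045),([.50,.27,.03],V,.045)])
E
```

```text
[[[0.37, 0.28, -1.85], [0.002, 0.116, -0.001]], [[0.58, 0.28, -1.8], [0.002, 0.116, -0.001]], [[0.78, 0.28, -1.72], [0.002, 0.116, -0.001]], [[2.6, 1.4, 2.2], [0.0, 0.0, 0.0]], [[2.6, 1.4, 2.2], [0.0, 0.0, 0.0]], [[2.6, 1.4, 2.2], [0.0, 0.0, 0.0]], [[2.6, 1.4, 2.2], [0.0, 0.0, 0.0]], [[2.6, 1.4, 2.2], [0.0, 0.0, 0.0]]]
```

Call:
step_arm:
  plan:
    - [[0.4,0.4,-1.9],[0,0.116,0]]
    - [[0.6,0.4,-1.8],[0,0.116,0]]
    - [[0.8,0.4,-1.7],[0,0.12,0]]
    - [[2.6,1.4,2.2],[0,0.02,0]]
    - [[2.6,1.4,2.2],[0,0,0]]
    - [[2.6,1.4,2.2],[0,0,0]]
    - [[2.6,1.4,2.0],[0,0,0]]
    - [[2.6,1.4,1.0],[0,0,0]]

```text
time_s: 7.6
tcp_pos: [0.4906, 0.2723, 0.0467]
eef_rot: [-0.021, 0.005, 1.0, 0.002]
ft_force: [-0.7, 0.1, -0.2]
gripper_width: -0.0001
```

Call:
step_arm:
  plan:
    - [[0,0,0.5],[0,0,0]]
    - [[0,0,0.5],[0,0,0]]

```text
time_s: 7.8
tcp_pos: [0.4845, 0.2732, 0.0348]
eef_rot: [-0.024, 0.003, 1.0, 0.002]
ft_force: [-0.6, 0.9, 0.3]
gripper_width: 0.0001
```

```bash
python3 - <<'E'
from h import *
state(); print(rot(observe()).as_matrix().round(3)[:,2])
E
```

```text
t 7.8 tcp [0.4845 0.2732 0.0348] F [-0.6  0.9  0.3] w 0.0001
[-0.048  0.004 -0.999]
```

Call:
step_arm:
  plan:
    - [[0,0,1.0],[0,-0.02,0]]
    - [[0,0,0.8],[0,-0.02,0]]
    - [[0,0,0.4],[0,0,0]]

```text
time_s: 8.1
tcp_pos: [0.4864, 0.2723, 0.0121]
eef_rot: [-0.002, 0.004, 1.0, 0.002]
ft_force: [-0.3, -0.6, -0.1]
gripper_width: 0.0003
```

Call:
step_arm:
  plan:
    - [[0,0,0.4],[0,0,0]]
    - [[0,0,0.4],[0,0,0]]

```text
time_s: 8.3
tcp_pos: [0.4883, 0.2717, 0.0041]
eef_rot: [-0.002, 0.004, 1.0, 0.002]
ft_force: [-0.4, -0.7, -0.7]
gripper_width: 0.0
```

Call:
step_arm:
  plan:
    - [[0,0,0.4],[0,0,0]]
    - [[0,0,0.4],[0,0,0]]

```text
time_s: 8.5
tcp_pos: [0.4896, 0.2715, -0.0042]
eef_rot: [-0.001, 0.005, 1.0, 0.002]
ft_force: [0.2, 0.0, 0.3]
gripper_width: -0.0004
```

Call:
step_arm:
  plan:
    - [[0,0,0.4],[0,0,0]]
    - [[0,0,0.4],[0,0,0]]

```text
time_s: 8.7
tcp_pos: [0.49, 0.2715, -0.0128]
eef_rot: [-0.001, 0.005, 1.0, 0.002]
ft_force: [-0.1, 0.3, 0.6]
gripper_width: 0.0002
```

Call:
step_arm:
  plan:
    - [[0,0,0.3],[0,0,0]]
    - [[0,0,0.3],[0,0,0]]

```text
time_s: 8.9
tcp_pos: [0.4899, 0.2715, -0.0195]
eef_rot: [-0.001, 0.005, 1.0, 0.002]
ft_force: [-0.6, 0.4, -0.1]
gripper_width: 0.0002
```

Call:
step_arm:
  plan:
    - [[0,0,0.3],[0,0,0]]
    - [[0,0,0.3],[0,0,0]]

```text
time_s: 9.1
tcp_pos: [0.4898, 0.2716, -0.026]
eef_rot: [-0.001, 0.005, 1.0, 0.002]
ft_force: [0.2, -0.3, 1.2]
gripper_width: 0.0001
```

Call:
step_arm:
  plan:
    - [[0,0,0.3],[0,0,0]]
    - [[0,0,0.3],[0,0,0]]

```text
time_s: 9.3
tcp_pos: [0.4898, 0.2717, -0.0325]
eef_rot: [-0.001, 0.005, 1.0, 0.002]
ft_force: [-0.8, -0.6, -0.7]
gripper_width: -0.0001
```

Call:
step_arm:
  plan:
    - [[0,0,0.2],[0,0,0]]
    - [[0,0,0.2],[0,0,0]]

```text
time_s: 9.5
tcp_pos: [0.4898, 0.2717, -0.0341]
eef_rot: [-0.001, 0.005, 1.0, 0.002]
ft_force: [-9.6, -4.0, 32.1]
gripper_width: -0.0
```

Call:
step_arm:
  plan:
    - [[0,0,0.2],[0,0,0]]
    - [[0,0,0.2],[0,0,0]]

```text
time_s: 9.7
tcp_pos: [0.4898, 0.2717, -0.034]
eef_rot: [-0.001, 0.004, 1.0, 0.002]
ft_force: [-5.7, -2.0, 17.2]
gripper_width: 0.0003
```

The table touches at a reported z of -0.0335, so the true fingertips lie 33.5 mm behind the reported TCP. I'll build that into the helpers. Blocked pushes run about 10 N per mm, so overshoots must stay small.

```bash
cat >> h.py <<'E'
D=np.array([0,0,.0335])
_plan=plan
def plan(wps): _plan([(np.array(q)+Q.apply(D),Q,s) for q,Q,s in wps])   # waypoints = true finger tips
def tip(): o=observe(); return np.array(o['tcp_pos'])-rot(o).apply(D)
def local(k,tilt=20):
    o=observe(); x,y,w=ST[k]; d=R.from_euler('z',w).inv().apply(tip()-at(k,0,0,0)); s,c=np.sin(np.radians(35)),np.cos(np.radians(35))
    print('tip a,b,h mm',np.round([d[1]*1e3,(-c*d[0]-s*d[2])*1e3,(-s*d[0]+c*d[2])*1e3],1),'rot err',(rot(o).inv()*lean(k,tilt)).as_rotvec().round(3))
V=R.from_matrix(np.array([[-1,0,0],[0,1,0],[0,0,-1.]]).T)
E
python3 - <<'E'
from h import *
L=lean('sq',20); print(tip())
plan([([.49,.26,.10],V,.04),(at('sq',-22,62,45),L,.045),(at('sq',-22,62,-10),L,.03)])
E
```

```text
[ 0.48984797  0.271548   -0.00049749]
[[[-0.0, -0.38, -3.35], [0.001, -0.0, -0.003]], [[-0.01, -0.38, -3.35], [0.001, -0.0, -0.003]], [[-0.01, -0.38, -3.35], [0.001, -0.0, -0.003]], [[-2.01, -3.02, -0.13], [-0.0, -0.07, -0.0]], [[-2.01, -3.02, 0.01], [-0.0, -0.07, -0.0]], [[-2.0, -3.02, 0.15], [-0.0, -0.07, -0.0]], [[-1.99, -3.02, 0.29], [-0.0, -0.07, -0.0]], [[-1.96, -3.02, 0.43], [-0.0, -0.07, -0.0]]]
[[[-0.71, -0.0, 2.66], [0.0, 0.0, 0.0]], [[-0.71, -0.0, 2.66], [0.0, 0.0, 0.0]]]
```

Call:
step_arm:
  plan:
    - [[0,-0.4,-3.4],[0,0,0]]
    - [[0,-0.4,-3.4],[0,0,0]]
    - [[0,-0.4,-3.4],[0,0,0]]
    - [[-2.0,-3.0,-0.1],[0,-0.07,0]]
    - [[-2.0,-3.0,0],[0,-0.07,0]]
    - [[-2.0,-3.0,0.2],[0,-0.07,0]]
    - [[-2.0,-3.0,0.3],[0,-0.07,0]]
    - [[-2.0,-3.0,0.4],[0,-0.07,0]]

```text
time_s: 10.5
tcp_pos: [0.5938, 0.1071, 0.0812]
eef_rot: [0.182, 0.001, 0.983, 0.001]
ft_force: [0.1, -0.1, -0.1]
gripper_width: 0.0002
```

```bash
python3 - <<'E'
from h import *
L=lean('sq',20); local('sq'); state()
plan([(at('sq',-22,62,-10),L,.03)])
E
```

```text
tip a,b,h mm [-24.1  55.   50. ] rot err [ 0.001  0.017 -0.005]
t 10.5 tcp [0.5938 0.1071 0.0812] F [ 0.1 -0.1 -0.1] w 0.0002
[[[-0.36, 0.1, 3.0], [0.001, 0.009, -0.002]], [[-0.38, 0.1, 2.99], [0.001, 0.009, -0.002]]]
```

Call:
step_arm:
  plan:
    - [[-0.2,0,2.8],[0,0.01,0]]
    - [[-0.3,0,2.8],[0,0,0]]
    - [[-0.1,0,0.4],[0,0,0]]

```text
time_s: 10.8
tcp_pos: [0.6231, 0.102, 0.0282]
eef_rot: [0.18, 0.004, 0.984, 0.0]
ft_force: [-0.3, 0.5, 0.2]
gripper_width: 0.0004
```

```bash
python3 - <<'E'
from h import *
L=lean('sq',20); local('sq'); state()
plan([(at('sq',*arc(t,20,52),-10),L,.02) for t in (1.2,1.0,.8,.6,.4,.2,0)])
E
```

```text
tip a,b,h mm [-29.2  61.3 -10.2] rot err [-0.001  0.014 -0.01 ]
t 10.8 tcp [0.6231 0.102  0.0282] F [-0.3  0.5  0.2] w 0.0004
[[[-0.23, 1.48, -0.08], [-0.001, 0.007, -0.005]], [[-0.24, 1.48, -0.08], [-0.001, 0.007, -0.005]], [[-0.11, 1.11, -0.03], [0.0, 0.0, 0.0]], [[-0.32, 1.06, -0.09], [0.0, 0.0, 0.0]], [[-0.52, 0.97, -0.14], [0.0, 0.0, 0.0]], [[-0.7, 0.85, -0.19], [0.0, 0.0, 0.0]], [[-0.84, 0.69, -0.23], [0.0, 0.0, 0.0]], [[-0.96, 0.5, -0.26], [0.0, 0.0, 0.0]]]
```

Call:
step_arm:
  plan:
    - [[-0.2,1.5,-0.1],[0,0,0]]
    - [[-0.2,1.5,-0.1],[0,0,0]]
    - [[-0.1,1.1,0],[0,0,0]]
    - [[-0.3,1.1,-0.1],[0,0,0]]
    - [[-0.5,1.0,-0.1],[0,0,0]]

```text
time_s: 11.3
tcp_pos: [0.6313, 0.1611, 0.036]
eef_rot: [0.176, 0.005, 0.984, -0.003]
ft_force: [-2.3, -5.6, -0.3]
gripper_width: -0.0
```

```bash
python3 - <<'E'
from h import *
L=lean('sq',20); local('sq'); state()
plan([(at('sq',*arc(t,20,52),-10),L,.02) for t in (.6,.4,.2,0)])
optics.camera('wrist'); handle('wrist','square_pivot',ST['sq'][:2],.0025)
E
```

```text
tip a,b,h mm [30.  49.7 -8.7] rot err [-0.008  0.005 -0.011]
t 11.3 tcp [0.6313 0.1611 0.036 ] F [-2.3 -5.6 -0.3] w -0.0
[[[-0.39, 0.19, 0.03], [-0.008, 0.005, -0.011]], [[-0.7, 0.85, -0.19], [0.0, 0.0, 0.0]], [[-0.84, 0.69, -0.23], [0.0, 0.0, 0.0]], [[-0.96, 0.5, -0.26], [0.0, 0.0, 0.0]]]
wrist square_pivot conf 0.72 n 2129 px 386 353 ang 0.619 rmax 0.08
```

Contact is at about 6 N, and the handle follows (0.62 rad).

Call:
step_arm:
  plan:
    - [[-0.4,0.3,0],[0,0,0]]
    - [[-0.7,0.9,-0.1],[0,0,0]]
    - [[-0.8,0.7,-0.2],[0,0,0]]
    - [[-1.0,0.5,-0.2],[0,0,0]]

```text
time_s: 11.8
tcp_pos: [0.6497, 0.183, 0.0476]
eef_rot: [0.169, 0.004, 0.986, -0.004]
ft_force: [-4.4, -3.8, -1.8]
gripper_width: 0.0001
```

```bash
python3 - <<'E'
from h import *
L=lean('sq',20); local('sq'); state()
plan([(at('sq',*arc(t,20,52),-10),L,.02) for t in (.1,0,-.1)])
optics.camera('wrist'); handle('wrist','square_pivot',ST['sq'][:2],.0025)
E
```

```text
tip a,b,h mm [52.  27.4 -9.8] rot err [-0.011 -0.01  -0.009]
t 11.8 tcp [0.6497 0.183  0.0476] F [-4.4 -3.8 -1.8] w 0.0001
[[[-0.26, -0.19, -0.05], [-0.011, -0.01, -0.009]], [[-0.49, 0.23, -0.13], [0.0, 0.0, 0.0]], [[-0.51, 0.17, -0.14], [0.0, 0.0, 0.0]]]
wrist square_pivot conf 0.79 n 689 px 190 415 ang -0.083 rmax 0.055
```

Call:
step_arm:
  plan:
    - [[-0.6,0.1,-0.15],[0,0,0]]

```text
time_s: 12.0
tcp_pos: [0.653, 0.1841, 0.0499]
eef_rot: [0.167, 0.004, 0.986, -0.004]
ft_force: [-13.0, -4.1, -8.5]
gripper_width: -0.0002
```

Call:
step_arm:
  plan:
    - [[-0.5,0,-0.13],[0,0,0]]

```text
time_s: 12.1
tcp_pos: [0.6524, 0.1837, 0.0497]
eef_rot: [0.162, 0.004, 0.987, -0.005]
ft_force: [-10.9, 1.7, -4.5]
gripper_width: -0.0001
```

Call:
step_arm:
  plan:
    - [[-0.4,0,-0.1],[0,0,0]]

```text
time_s: 12.2
tcp_pos: [0.6519, 0.1837, 0.0495]
eef_rot: [0.158, 0.004, 0.987, -0.005]
ft_force: [-8.2, 0.8, -0.9]
gripper_width: 0.0002
```

Call:
step_arm:
  plan:
    - [[-0.4,0,-0.1],[0,0,0]]

```text
time_s: 12.3
tcp_pos: [0.6515, 0.1838, 0.0494]
eef_rot: [0.154, 0.004, 0.988, -0.005]
ft_force: [-8.4, 0.0, -0.9]
gripper_width: 0.0001
```

```bash
python3 - <<'E'
from h import *
local('sq'); state()
E
```

```text
tip a,b,h mm [52.8 24.  -9.6] rot err [-0.012 -0.039 -0.009]
t 12.3 tcp [0.6515 0.1838 0.0494] F [-8.4  0.  -0.9] w 0.0001
```

Call:
step_arm:
  plan:
    - [[-0.9,0,-0.2],[0,-0.03,0]]
    - [[-0.9,0,-0.2],[0,-0.02,0]]

```text
time_s: 12.5
tcp_pos: [0.6529, 0.1836, 0.0497]
eef_rot: [0.165, 0.004, 0.986, -0.006]
ft_force: [-16.0, 2.0, -3.3]
gripper_width: -0.0
```

```bash
python3 - <<'E'
from h import *
local('sq'); state()
x=tip()
# back off, up, then over to look at the round pad
ap=np.array([.40,-.13,.16])
plan([(at('sq',53,40,-5),lean('sq',20),.03),(at('sq',53,60,60),lean('sq',10),.045),([.47,.0,.16],V,.045),(ap,V,.045)])
E
```

```text
tip a,b,h mm [ 52.7  23.3 -10. ] rot err [-0.014 -0.018 -0.008]
t 12.5 tcp [0.6529 0.1836 0.0497] F [-16.    2.   -3.3] w -0.0
[[[1.68, 0.06, -0.03], [-0.014, -0.018, -0.008]], [[2.1, 0.0, -2.91], [-0.0, 0.087, 0.0]], [[2.34, 0.0, -2.71], [-0.0, 0.087, 0.0]], [[1.98, -3.68, -1.2], [0.0, 0.035, 0.0]], [[2.02, -3.68, -1.13], [0.0, 0.035, 0.0]], [[2.06, -3.68, -1.06], [0.0, 0.035, 0.0]], [[2.09, -3.68, -0.98], [0.0, 0.035, 0.0]], [[2.12, -3.68, -0.91], [0.0, 0.035, 0.0]]]
[[[1.75, -3.25, 0.0], [0.0, 0.0, 0.0]], [[1.75, -3.25, 0.0], [0.0, 0.0, 0.0]], [[1.75, -3.25, 0.0], [0.0, 0.0, 0.0]], [[1.75, -3.25, 0.0], [0.0, 0.0, 0.0]]]
```

16 N without motion, so the handle is against its stop. I'll retreat and verify with the cameras.

Call:
step_arm:
  plan:
    - [[1.8,0,0],[0,0,0]]
    - [[2.1,0,-2.9],[0,0.087,0]]
    - [[2.3,0,-2.7],[0,0.087,0]]
    - [[2.0,-3.7,-1.2],[0,0.035,0]]
    - [[2.0,-3.7,-1.1],[0,0.035,0]]
    - [[2.1,-3.7,-1.1],[0,0.035,0]]
    - [[2.1,-3.7,-1.0],[0,0.035,0]]
    - [[2.1,-3.7,-0.9],[0,0.035,0]]
  fingers: 0

```text
time_s: 13.3
tcp_pos: [0.466, 0.0012, 0.1348]
eef_rot: [-0.01, -0.001, 1.0, -0.003]
ft_force: [0.9, -0.9, 0.3]
gripper_width: 0.0852
```

Call:
step_arm:
  plan:
    - [[1.8,-3.3,0],[0,0,0]]
    - [[1.8,-3.3,0],[0,0,0]]
    - [[1.8,-3.3,0],[0,0,0]]
    - [[1.5,-3.3,0],[0,0,0]]

```text
time_s: 13.7
tcp_pos: [0.3996, -0.138, 0.1414]
eef_rot: [-0.002, -0.001, 1.0, -0.006]
ft_force: [-0.1, -1.3, 0.0]
gripper_width: 0.0855
```

```bash
python3 - <<'E'
from h import *
state(); print(tip().round(4))
for c in('top','side','wrist'):
    save(c,c+'4.png')
    for q in('square_pivot','square_valve'): handle(c,q,ST['sq'][:2],.0025)
    best(c,'round_pad'); best(c,'round_flange')
E
```

```text
t 13.7 tcp [ 0.3996 -0.138   0.1414] F [-0.1 -1.3  0. ] w 0.0855
[ 0.3997 -0.1376  0.1749]
top square_pivot conf 0.59 n 212 px 250 200 ang -0.013 rmax 0.077
top square_pivot conf 0.52 n 1147 px 156 204 ang 0.056 rmax 0.347
top square_valve conf 0.78 n 229 px 249 200 ang -0.03 rmax 0.08
top round_pad mark_of [ 0.4379 -0.1334  0.0307] 0.72
top round_pad mark_of [ 0.5807  0.1304 -0.0017] 0.18
top round_flange mark_of [ 0.4567 -0.4876  0.0017] 0.97
top round_flange mark_of [ 0.3512 -0.4011 -0.0031] 0.72
top round_flange mark_of [ 4.550e-01 -3.778e-01 -4.000e-04] 0.67
side square_pivot conf 0.43 n 77 px 359 226 ang -0.041 rmax 0.063
side square_valve conf 0.42 n 82 px 359 225 ang -0.021 rmax 0.069
side round_pad mark_of [ 0.437  -0.1312  0.0337] 0.9
side round_flange mark_of [ 0.4563 -0.4905 -0.0017] 0.67
side round_flange mark_of [ 0.6295 -0.465  -0.0059] 0.66
side round_flange mark_of [ 0.4611 -0.3771 -0.002 ] 0.61
wrist square_pivot conf 0.49 n 10914 px 601 319 ang 1.743 rmax 0.273
wrist round_pad mark_of [ 0.4355 -0.1263  0.0351] 0.67
wrist round_flange mark_of [ 4.567e-01 -3.784e-01 -4.000e-04] 0.85
```

```bash
cat >> h.py <<'E'
def proj(cam,p):
    m=optics.camera_model(cam); f=240/np.tan(np.radians(m['vertical_fov'])/2)
    if 'T' in m: T=np.array(m['T'])
    else:
        o=observe(); T=np.eye(4); T[:3,:3]=rot(o).as_matrix(); T[:3,3]=o['tcp_pos']; T=T@np.array(m['tool_from_camera'])
    c=np.linalg.inv(T)@np.r_[p,1]; return np.array([m['cx']+f*c[0]/-c[2],m['cy']-f*c[1]/-c[2]])
def disc(cam,im,p,dark,thr,z,rad=.035):
    """outline of a dark/bright disc near p, on the plane z: circle fit"""
    g=im.max(2) if dark else im.min(2); m=((g<thr) if dark else (g>thr)).astype(np.uint8); u,v=proj(cam,p).round().astype(int)
    m=cv2.morphologyEx(m,cv2.MORPH_CLOSE,np.ones((9,9),np.uint8)) if cam=='wrist' else m
    n,l,st,_=cv2.connectedComponentsWithStats(m); print('px',u,v,'val',im[v,u],'area',st[l[v,u]][4],'box',st[l[v,u]][:4])
    c=max(cv2.findContours((l==l[v,u]).astype(np.uint8),cv2.RETR_EXTERNAL,cv2.CHAIN_APPROX_NONE)[0],key=len)[:,0]
    P=plane(cam,c,[0,0,z])[:,:2]
    from scipy.optimize import least_squares
    r=least_squares(lambda q:np.hypot(*(P-q[:2]).T)-q[2],[p[0],p[1],rad],loss='soft_l1',f_scale=.002); print(cam,'circle',r.x.round(4),'rms',np.sqrt(np.mean(r.fun**2)).round(4))
E
python3 - <<'E'
from h import *
im=cv2.imread('pics/wrist4.png')[:,:,::-1]
for t in(70,100): disc('wrist',im,[.436,-.130,.032],True,t,.032)
im=cv2.imread('pics/top4.png')[:,:,::-1]
for t in(90,120): disc('top',im,[.436,-.130,.032],True,t,.032)
for t in(160,190): disc('top',im,[.459,-.40,.005],False,t,.008)
for t in(160,190): disc('top',im,[.450,-.378,.005],False,t,.008)
E
```

```text
px 329 277 val [23 20 28] area 7205 box [281 223  98  98]
wrist circle [ 0.433  -0.1302  0.0348] rms 0.0009
px 329 277 val [23 20 28] area 7573 box [281 223  98  98]
wrist circle [ 0.433  -0.1302  0.0352] rms 0.0008
px 355 285 val [ 92 113 126] area 300755 box [  0   0 640 480]
top circle [ 0.6279 -0.0399  0.9228] rms 0.1338
px 355 285 val [ 92 113 126] area 295726 box [  0   0 640 480]
top circle [ 0.7933 -0.0646  0.8956] rms 0.2017
px 448 279 val [66 66 69] area 240268 box [  0  71 640 409]
top circle [ 0.5116 -0.036   0.9045] rms 0.1745
px 448 279 val [66 66 69] area 294350 box [  0   0 640 480]
top circle [ 0.6343 -0.0356  0.9313] rms 0.1333
px 440 282 val [217 217 223] area 450 box [428 266  26  27]
top circle [ 0.4589 -0.3788  0.036 ] rms 0.0008
px 440 282 val [217 217 223] area 358 box [429 267  25  25]
top circle [ 0.4591 -0.3788  0.0341] rms 0.0008
```

View pics/wrist4.png

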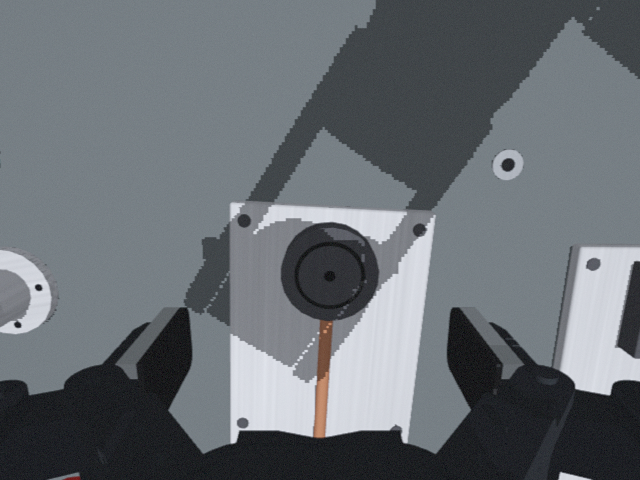

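Wrist view: the round pad's centre hole is at (330,275), with the true flange entering at the left (0,290). The square valve reads -0.02 rad from both cameras, so it is shut. Next I'll go above the flange.

```bash
python3 - <<'E'
from h import *
print('pad hole',plane('wrist',[[330,275.5]],[0,0,.032]).round(4)); print('top hole', plane('top',[[354.5,285]],[0,0,.032]).round(4))
plan([([.459,-.379,.12],V,.045)])
E
```

```text
pad hole [[ 0.4349 -0.1296  0.032 ]]
top hole [[ 0.4351 -0.13    0.032 ]]
[[[-0.98, -4.04, 0.93], [-0.002, -0.001, 0.0]], [[-0.98, -4.04, 0.93], [-0.002, -0.001, 0.0]], [[-0.98, -4.05, 0.92], [-0.002, -0.001, 0.0]], [[-0.98, -4.05, 0.92], [-0.002, -0.001, 0.0]], [[-0.99, -4.05, 0.91], [-0.002, -0.001, 0.0]], [[-0.99, -4.05, 0.91], [-0.002, -0.001, 0.0]]]
```

Pad centre: (0.435,-0.130), and top and wrist agree.

Call:
step_arm:
  plan:
    - [[-1.0,-4.0,0.9],[0,0,0]]
    - [[-1.0,-4.0,0.9],[0,0,0]]
    - [[-1.0,-4.0,0.9],[0,0,0]]
    - [[-1.0,-4.0,0.9],[0,0,0]]
    - [[-1.0,-4.0,0.9],[0,0,0]]
    - [[-1.0,-4.0,0.9],[0,0,0]]
    - [[0,0,0],[0,0,0]]

```text
time_s: 15.15
tcp_pos: [0.4639, -0.3838, 0.0859]
eef_rot: [-0.002, -0.004, 1.0, -0.005]
ft_force: [-1.1, 0.4, 0.0]
gripper_width: 0.0853
```

```bash
python3 - <<'E'
from h import *
state(); print(tip().round(4)); im=save('wrist','wrist5.png')
best('wrist','round_flange'); print(proj('wrist',[.459,-.379,.055]))
disc('wrist',im,[.459,-.379,.055],True,70,.055,.015)
plan([([.459,-.379,.06],V,.045),([.459,-.379,.018],V,.02)])
E
```

```text
t 15.15 tcp [ 0.4639 -0.3838  0.0859] F [-1.1  0.4  0. ] w 0.0853
[ 0.4641 -0.3835  0.1194]
wrist round_flange mark_of [ 0.456  -0.3757 -0.0031] 0.62
wrist round_flange mark_of [ 4.533e-01 -4.944e-01  1.000e-04] 0.6
wrist round_flange mark_of [ 0.3526 -0.4     0.0011] 0.58
[320.5356005  252.67786857]
px 321 253 val [31 37 40] area 2126 box [303 226  53  52]
wrist circle [ 0.4586 -0.3746  0.0133] rms 0.0002
[[[0.19, 0.04, 3.01], [-0.004, -0.003, 0.005]], [[0.2, 0.03, 3.01], [-0.004, -0.003, 0.005]], [[0.0, 0.0, 1.4], [0.0, 0.0, 0.0]], [[0.0, 0.0, 1.4], [0.0, 0.0, 0.0]], [[0.0, 0.0, 1.4], [0.0, 0.0, 0.0]]]
```

View pics/wrist5.png

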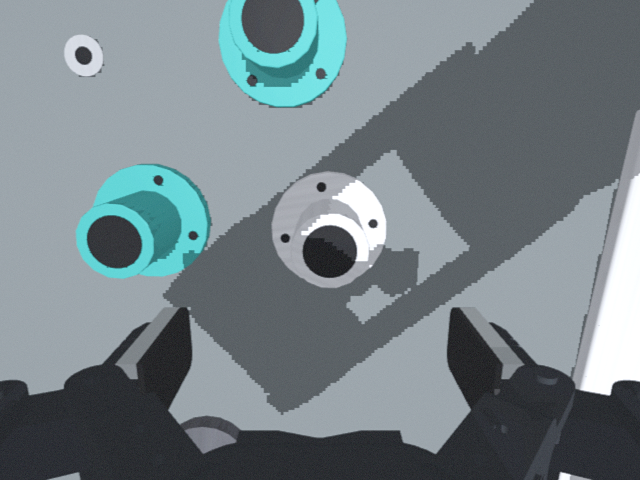

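Wrist view: the aluminium flange's bore is at (330,251) between the jaws. The turquoise ones are at (115,240) and (272,20), clear of the fingers. Descending to grip.

Call:
step_arm:
  plan:
    - [[0.3,0.4,3.0],[-0.004,-0.003,0.005]]
    - [[0.2,0.3,3.0],[-0.004,-0.003,0.005]]
    - [[0.1,0.1,1.5],[0,0,0]]
    - [[0,0,1.3],[0,0,0]]
    - [[0,0,0.8],[0,0,0]]

```text
time_s: 15.75
tcp_pos: [0.4582, -0.3663, -0.0081]
eef_rot: [0.002, -0.002, 1.0, -0.001]
ft_force: [-0.0, 0.3, 0.5]
gripper_width: 0.0856
```

```bash
python3 - <<'E'
from h import *
state(); print(tip().round(4),(rot(observe()).inv()*V).as_rotvec().round(3))
plan([([.4588,-.3755,.018],V,.02)])
E
```

```text
t 15.75 tcp [ 0.4582 -0.3663 -0.0081] F [-0.   0.3  0.5] w 0.0856
[ 0.4581 -0.3662  0.0254] [-0.002  0.004  0.004]
[[[-0.05, -0.92, 0.74], [-0.002, 0.004, 0.004]]]
```

Call:
step_arm:
  plan:
    - [[0,-0.9,0.6],[0,0.004,0]]
    - [[0,0,0.2],[0,0,0]]

```text
time_s: 15.95
tcp_pos: [0.4587, -0.375, -0.0161]
eef_rot: [0.0, -0.003, 1.0, -0.001]
ft_force: [0.5, 0.2, -0.2]
gripper_width: 0.0856
```

```bash
python3 - <<'E'
from h import *
state(); print(tip().round(4),(rot(observe()).inv()*V).as_rotvec().round(3))
E
```

```text
t 15.95 tcp [ 0.4587 -0.375  -0.0161] F [ 0.5  0.2 -0.2] w 0.0856
[ 0.4587 -0.3749  0.0174] [-0.002  0.     0.006]
```

Call:
step_arm:
  plan:
    - [[0,0,0],[0,0,0]]
    - [[0,0,0],[0,0,0]]
    - [[0,0,0],[0,0,0]]
    - [[0,0,0],[0,0,0]]
    - [[0,0,0],[0,0,0]]
    - [[0,0,0],[0,0,0]]
  fingers: 1
  squeeze: 60

```text
time_s: 16.55
tcp_pos: [0.4599, -0.3768, -0.0141]
eef_rot: [0.001, -0.002, 1.0, -0.003]
ft_force: [0.4, -1.5, -1.6]
gripper_width: 0.0387
```

```bash
python3 - <<'E'
from h import *
state(); print(tip().round(4),(rot(observe()).inv()*V).as_rotvec().round(3))
im=save('wrist','wrist6.png'); p=[tip()[0],tip()[1],.055]
disc('wrist',im,p,True,70,.055,.0133)
E
```

```text
t 16.55 tcp [ 0.4599 -0.3768 -0.0141] F [ 0.4 -1.5 -1.6] w 0.0387
[ 0.4598 -0.3766  0.0194] [-0.005  0.003  0.005]
px 318 368 val [36 34 37] area 6645 box [271 323  97  87]
wrist circle [ 0.4593 -0.3765  0.0137] rms 0.0001
```

```bash
python3 - <<'E'
from h import *
plan([([.459,-.37,.105],V,.035),([.4355,-.130,.095],V,.04)])
E
```

```text
[[[0.02, 0.21, -2.86], [-0.002, 0.001, 0.002]], [[0.02, 0.22, -2.86], [-0.002, 0.001, 0.002]], [[0.03, 0.22, -2.86], [-0.002, 0.001, 0.002]], [[0.34, 3.43, 0.14], [0.0, 0.0, 0.0]], [[0.34, 3.43, 0.14], [0.0, 0.0, 0.0]], [[0.34, 3.43, 0.14], [0.0, 0.0, 0.0]], [[0.34, 3.43, 0.14], [0.0, 0.0, 0.0]], [[0.34, 3.43, 0.14], [0.0, 0.0, 0.0]]]
[[[0.34, 3.43, 0.14], [0.0, 0.0, 0.0]], [[0.34, 3.43, 0.14], [0.0, 0.0, 0.0]]]
```

Call:
step_arm:
  plan:
    - [[0,0,-2.9],[0,0,0]]
    - [[0,0.2,-2.9],[0,0,0]]
    - [[0,0.5,-2.9],[0,0,0]]
    - [[0.3,3.4,0.1],[0,0,0]]
    - [[0.3,3.4,0.1],[0,0,0]]
    - [[0.3,3.4,0.1],[0,0,0]]
    - [[0.3,3.4,0.1],[0,0,0]]
    - [[0.3,3.4,0.1],[0,0,0]]

```text
time_s: 17.4
tcp_pos: [0.442, -0.1966, 0.0678]
eef_rot: [0.0, 0.001, 1.0, -0.001]
ft_force: [-0.8, 0.1, -1.9]
gripper_width: 0.0388
```

```bash
python3 - <<'E'
from h import *
state(); print(tip().round(4))
plan([([.4355,-.130,.095],V,.03)])
E
```

```text
t 17.4 tcp [ 0.442  -0.1966  0.0678] F [-0.8  0.1 -1.9] w 0.0388
[ 0.4419 -0.1965  0.1013]
[[[0.22, 2.22, 0.21], [-0.001, 0.0, -0.001]], [[0.22, 2.22, 0.21], [-0.001, 0.0, -0.001]], [[0.22, 2.22, 0.21], [-0.001, 0.0, -0.001]]]
```

Call:
step_arm:
  plan:
    - [[0.2,2.2,0.2],[0,0,0]]
    - [[0.2,2.2,0.2],[0,0,0]]
    - [[0.2,1.5,0.2],[0,0,0]]
    - [[0,0,0],[0,0,0]]

```text
time_s: 17.8
tcp_pos: [0.4321, -0.1291, 0.0603]
eef_rot: [-0.002, -0.001, 1.0, 0.001]
ft_force: [-0.9, 0.0, -3.2]
gripper_width: 0.0389
```

```bash
python3 - <<'E'
from h import *
state(); print(tip().round(4))
im=save('wrist','wrist7.png'); t=tip(); z=t[2]+.0356; disc('wrist',im,[t[0],t[1],z],True,70,z,.0133)
plan([([.4355,-.130,.065],V,.03)])
E
```

```text
t 17.8 tcp [ 0.4321 -0.1291  0.0603] F [-0.9  0.  -3.2] w 0.0389
[ 0.4322 -0.1292  0.0938]
px 319 368 val [23 20 26] area 6768 box [270 322  99  88]
wrist circle [ 0.4325 -0.1303  0.0138] rms 0.0001
[[[-0.29, 0.02, 2.91], [0.001, -0.003, 0.002]]]
```

Call:
step_arm:
  plan:
    - [[-0.2,0,1.5],[0,0,0]]
    - [[-0.1,0,1.2],[0,0,0]]
    - [[0,0,0.4],[0,0,0]]

```text
time_s: 18.15
tcp_pos: [0.4384, -0.1339, 0.0301]
eef_rot: [0.001, -0.001, 1.0, -0.001]
ft_force: [0.4, -0.1, -3.0]
gripper_width: 0.0386
```

```bash
python3 - <<'E'
from h import *
state(); print(tip().round(4),(rot(observe()).inv()*V).as_rotvec().round(3)); plan([([.435,-.1295,.053],V,.03)])
E
```

```text
t 18.15 tcp [ 0.4384 -0.1339  0.0301] F [ 0.4 -0.1 -3. ] w 0.0386
[ 0.4383 -0.1338  0.0636] [-0.003  0.001  0.002]
[[[0.34, 0.44, 1.06], [-0.003, 0.001, 0.002]]]
```

Call:
step_arm:
  plan:
    - [[0.3,0.4,0.3],[0,0,0]]
    - [[0,0,0.2],[0,0,0]]
    - [[0,0,0.1],[0,0,0]]

```text
time_s: 18.45
tcp_pos: [0.4356, -0.1315, 0.0238]
eef_rot: [0.001, 0.0, 1.0, -0.002]
ft_force: [0.3, 0.5, -3.0]
gripper_width: 0.0389
```

```bash
python3 - <<'E'
from h import *
state(); print(tip().round(4),(rot(observe()).inv()*V).as_rotvec().round(3)); plan([([.435,-.1293,.053],V,.03)])
E
```

```text
t 18.45 tcp [ 0.4356 -0.1315  0.0238] F [ 0.3  0.5 -3. ] w 0.0389
[ 0.4356 -0.1314  0.0573] [-0.004  0.002 -0.   ]
[[[0.06, 0.22, 0.43], [-0.004, 0.002, -0.0]]]
```

Call:
step_arm:
  plan:
    - [[0,0.2,0.2],[0,0,0]]
    - [[0,0,0.15],[0,0,0]]

```text
time_s: 18.65
tcp_pos: [0.4361, -0.1299, 0.0207]
eef_rot: [0.001, 0.0, 1.0, -0.002]
ft_force: [-0.9, -0.4, -5.1]
gripper_width: 0.0388
```

Call:
step_arm:
  plan:
    - [[0,0,0.15],[0,0,0]]

```text
time_s: 18.75
tcp_pos: [0.4363, -0.1299, 0.0193]
eef_rot: [0.002, 0.0, 1.0, -0.002]
ft_force: [-0.6, -0.2, -2.8]
gripper_width: 0.0388
```

Call:
step_arm:
  plan:
    - [[0,0,0.1],[0,0,0]]

```text
time_s: 18.85
tcp_pos: [0.4364, -0.1299, 0.0183]
eef_rot: [0.002, 0.0, 1.0, -0.002]
ft_force: [-0.3, 0.1, -2.7]
gripper_width: 0.0385
```

```bash
python3 - <<'E'
from h import *
state(); print(tip().round(4),(rot(observe()).inv()*V).as_rotvec().round(3))
E
```

```text
t 18.85 tcp [ 0.4364 -0.1299  0.0183] F [-0.3  0.1 -2.7] w 0.0385
[ 0.4362 -0.1298  0.0518] [-0.005  0.003 -0.   ]
```

Call:
step_arm:
  plan:
    - [[0.1,0.05,0.05],[0,0,0]]

```text
time_s: 18.95
tcp_pos: [0.4356, -0.1295, 0.0178]
eef_rot: [0.002, 0.0, 1.0, -0.002]
ft_force: [1.8, -1.3, 2.7]
gripper_width: 0.0384
```

Call:
step_arm:
  plan:
    - [[0,0,0.1],[0,0,0]]

```text
time_s: 19.05
tcp_pos: [0.4357, -0.1296, 0.0177]
eef_rot: [0.002, 0.0, 1.0, -0.003]
ft_force: [-6.8, 3.4, 19.1]
gripper_width: 0.0388
```

Call:
step_arm:
  plan:
    - [[0,0,0.1],[0,0,0]]

```text
time_s: 19.15
tcp_pos: [0.4357, -0.1296, 0.0178]
eef_rot: [0.002, -0.0, 1.0, -0.003]
ft_force: [-3.4, 1.2, 10.2]
gripper_width: 0.0385
```

Call:
step_arm:
  plan:
    - [[0,0,0.1],[0,0,0]]

```text
time_s: 19.25
tcp_pos: [0.4357, -0.1296, 0.0178]
eef_rot: [0.002, -0.0, 1.0, -0.003]
ft_force: [-3.2, 1.3, 8.7]
gripper_width: 0.039
```

```bash
python3 - <<'E'
from h import *
state(); print(tip().round(4),(rot(observe()).inv()*V).as_rotvec().round(3))
E
```

```text
t 19.25 tcp [ 0.4357 -0.1296  0.0178] F [-3.2  1.3  8.7] w 0.039
[ 0.4356 -0.1295  0.0513] [-0.006  0.005  0.   ]
```

The flange is seated: the height matches 32 mm, with the contact force up. Releasing.

Call:
step_arm:
  plan:
    - [[0,0,-0.05],[0,0,0]]
    - [[0,0,0],[0,0,0]]
    - [[0,0,0],[0,0,0]]
    - [[0,0,0],[0,0,0]]
    - [[0,0,0],[0,0,0]]
    - [[0,0,0],[0,0,0]]
  fingers: 0

```text
time_s: 19.85
tcp_pos: [0.437, -0.1304, 0.0194]
eef_rot: [0.004, -0.0, 1.0, -0.004]
ft_force: [-1.1, -0.6, -0.3]
gripper_width: 0.0854
```

Call:
step_arm:
  plan:
    - [[0,0,-2.0],[0,0,0]]
    - [[0,0,-3.0],[0,0,0]]
    - [[0,0,-3.5],[0,0,0]]
    - [[0,0,0],[0,0,0]]

```text
time_s: 20.25
tcp_pos: [0.4352, -0.1291, 0.1056]
eef_rot: [0.002, -0.0, 1.0, -0.002]
ft_force: [0.4, -0.4, 0.4]
gripper_width: 0.0856
```

```bash
python3 - <<'E'
from h import *
state(); print(tip().round(4))
im=save('wrist','wrist8.png'); disc('wrist',im,[.436,-.131,.087],True,70,.087,.0133)
a=save('top','top8.png')
for c in('top','wrist'): best(c,'round_flange')
for q in('round_pivot',): best('wrist',q); handle('top',q,ST['rd'][:2],ST['rd'][2]); handle('wrist',q,ST['rd'][:2],ST['rd'][2])
print(at('rd',0,0,0)); plan([(at('rd',50,-30,70),lean('rd',20),.04)])
E
```

```text
t 20.25 tcp [ 0.4352 -0.1291  0.1056] F [ 0.4 -0.4  0.4] w 0.0856
[ 0.4351 -0.129   0.1391]
px 314 274 val [15 16 22] area 2436 box [291 240  57  55]
wrist circle [ 0.4328 -0.1287  0.0134] rms 0.0002
top round_flange mark_of [ 0.4538 -0.4881  0.0018] 0.8
top round_flange mark_of [ 3.543e-01 -4.031e-01 -3.000e-04] 0.57
top round_flange mark_of [ 0.4309 -0.1291  0.0312] 0.45
wrist round_flange mark_of [ 0.432  -0.1283  0.0311] 0.75
top round_pivot conf 0.46 n 187 px 348 213 ang 0.007 rmax 0.079
[ 0.62691127 -0.13854852  0.103     ]
[[[-3.22, 0.65, -0.78], [0.001, -0.059, 0.008]], [[-3.26, 0.67, -0.59], [0.001, -0.059, 0.008]], [[-3.28, 0.7, -0.39], [0.001, -0.059, 0.008]], [[-3.29, 0.72, -0.2], [0.001, -0.059, 0.008]], [[-3.29, 0.75, -0.01], [0.001, -0.059, 0.008]], [[-3.28, 0.78, 0.19], [0.001, -0.059, 0.008]]]
```

View pics/wrist8.png

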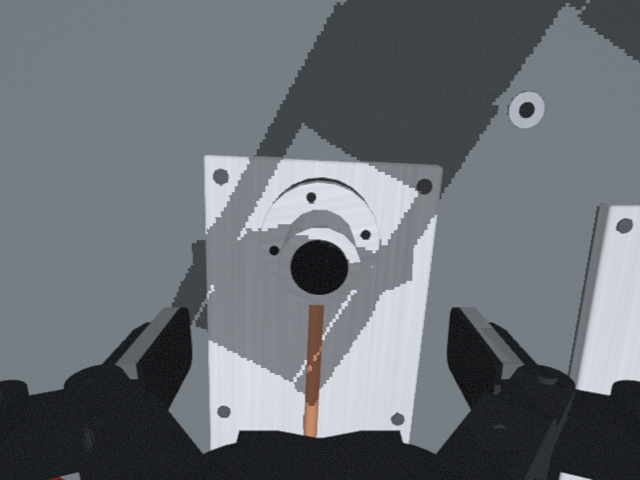

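Wrist view: the flange stands on the round pad with its bore at (319,267) and the foot covering the pad, about 2 mm off centre. It is released. Now the round valve: I'll push from the up-slope side of its handle, fingers shut, leaning 28°.

```bash
python3 - <<'E'
from h import *
L=lean('rd',28); plan([([.45,-.11,.165],V,.04),(at('rd',50,-30,70),L,.04)])
E
```

```text
[[[-1.83, 1.72, -3.1], [0.0, -0.006, -0.0]], [[-3.59, 0.43, -0.33], [0.002, -0.098, 0.01]], [[-3.6, 0.46, 0.02], [0.002, -0.098, 0.01]], [[-3.58, 0.5, 0.37], [0.002, -0.098, 0.01]], [[-3.52, 0.53, 0.72], [0.002, -0.098, 0.01]], [[-3.43, 0.57, 1.06], [0.002, -0.098, 0.01]]]
```

Call:
step_arm:
  plan:
    - [[-1.8,1.7,-3.1],[0,-0.006,0]]
    - [[-3.6,0.4,-0.3],[0,-0.098,0.01]]
    - [[-3.6,0.5,0],[0,-0.098,0.01]]
    - [[-3.6,0.5,0.4],[0,-0.098,0.01]]
    - [[-3.5,0.5,0.7],[0,-0.098,0.01]]
    - [[-3.0,0.5,1.0],[0,-0.098,0.01]]
    - [[0,0,0],[0,0,0]]
  fingers: 1

```text
time_s: 21.3
tcp_pos: [0.6284, -0.0877, 0.1421]
eef_rot: [0.245, 0.028, 0.969, 0.002]
ft_force: [-0.3, 0.5, 0.0]
gripper_width: -0.0
```

```bash
python3 - <<'E'
from h import *
L=lean('rd',28); state(); local('rd',28); print(np.round(observe()['joints'],3))
optics.camera('wrist'); best('wrist','round_pivot'); handle('wrist','round_pivot',ST['rd'][:2],ST['rd'][2])
plan([(at('rd',50,-30,50),L,.03),(at('rd',50,-30,-10),L,.022)])
E
```

```text
t 21.3 tcp [ 0.6284 -0.0877  0.1421] F [-0.3  0.5  0. ] w -0.0
tip a,b,h mm [ 50.4 -25.4  65.9] rot err [ 0.014  0.007 -0.011]
[-0.435  0.184  1.906  0.337  0.619 -2.181]
wrist round_pivot mark_of [ 0.6305 -0.1396  0.097 ] 0.98
wrist round_pivot conf 0.79 n 6177 px 282 224 ang 0.025 rmax 0.079
[[[-0.61, -0.03, 1.65], [0.014, 0.005, -0.01]], [[-0.24, -0.0, 1.99], [0.0, 0.0, 0.0]], [[-0.24, -0.0, 1.99], [0.0, 0.0, 0.0]], [[-0.24, -0.0, 1.99], [0.0, 0.0, 0.0]]]
```

Call:
step_arm:
  plan:
    - [[-0.8,0,1.6],[0.01,0,-0.01]]
    - [[-0.3,0,2.0],[0,0,0]]
    - [[-0.2,0,0.5],[0,0,0]]

```text
time_s: 21.75
tcp_pos: [0.6583, -0.091, 0.114]
eef_rot: [0.243, 0.023, 0.97, -0.005]
ft_force: [-0.4, 0.0, -0.1]
gripper_width: -0.0001
```

```bash
python3 - <<'E'
from h import *
L=lean('rd',28); state(); local('rd',28)
plan([(at('rd',50,-32,-10),L,.025)])
E
```

```text
t 21.75 tcp [ 0.6583 -0.091   0.114 ] F [-0.4  0.  -0.1] w -0.0001
tip a,b,h mm [ 49.  -34.1  25.6] rot err [0.002 0.002 0.001]
[[[-0.11, 0.04, 1.78], [0.001, 0.001, 0.001]], [[-0.11, 0.04, 1.78], [0.001, 0.001, 0.001]]]
```

Call:
step_arm:
  plan:
    - [[-0.1,0,1.6],[0,0,0]]
    - [[-0.1,0.1,1.4],[0,0,0]]
    - [[0,0,0.4],[0,0,0]]

```text
time_s: 22.05
tcp_pos: [0.6768, -0.0915, 0.0851]
eef_rot: [0.242, 0.023, 0.97, -0.005]
ft_force: [0.4, -0.3, 0.3]
gripper_width: -0.0001
```

```bash
python3 - <<'E'
from h import *
L=lean('rd',28); state(); local('rd',28)
plan([(at('rd',*arc(t,-24,54),-10),L,.02) for t in (0,.2,.4,.6,.8)])
E
```

```text
t 22.05 tcp [ 0.6768 -0.0915  0.0851] F [ 0.4 -0.3  0.3] w -0.0001
tip a,b,h mm [ 49.4 -32.6  -8.7] rot err [0.002 0.001 0.002]
[[[0.84, 0.46, 0.24], [0.002, 0.001, 0.002]], [[1.11, 0.37, 0.14], [0.0, 0.0, 0.0]], [[1.16, 0.14, 0.14], [0.0, 0.0, 0.0]], [[1.17, -0.1, 0.14], [0.0, 0.0, 0.0]], [[1.12, -0.33, 0.14], [0.0, 0.0, 0.0]]]
```

Call:
step_arm:
  plan:
    - [[0.8,0.3,0.2],[0,0,0]]
    - [[1.1,0.3,0.1],[0,0,0]]
    - [[1.2,0.1,0.1],[0,0,0]]
    - [[1.2,-0.1,0.1],[0,0,0]]
    - [[1.1,-0.3,0.1],[0,0,0]]

```text
time_s: 22.55
tcp_pos: [0.6365, -0.0885, 0.0596]
eef_rot: [0.25, 0.023, 0.968, -0.009]
ft_force: [6.6, 1.6, 0.9]
gripper_width: -0.0001
```

```bash
python3 - <<'E'
from h import *
L=lean('rd',28); state(); local('rd',28)
optics.camera('wrist'); handle('wrist','round_pivot',ST['rd'][:2],ST['rd'][2])
plan([(at('rd',*arc(t,-24,54),-10),L,.02) for t in (.8,1.0,1.2,1.4,1.57)])
E
```

```text
t 22.55 tcp [ 0.6365 -0.0885  0.0596] F [6.6 1.6 0.9] w -0.0001
tip a,b,h mm [50.7 15.6 -6.2] rot err [-0.005  0.017  0.003]
wrist round_pivot conf 0.88 n 11265 px 260 292 ang 0.71 rmax 0.082
wrist round_pivot conf 0.56 n 18539 px 605 292 ang 0.194 rmax 0.175
[[[0.45, 0.42, 0.42], [-0.004, 0.014, 0.002]], [[1.04, -0.55, 0.13], [0.0, 0.0, 0.0]], [[0.91, -0.74, 0.11], [0.0, 0.0, 0.0]], [[0.74, -0.91, 0.09], [0.0, 0.0, 0.0]], [[0.48, -0.88, 0.06], [0.0, 0.0, 0.0]]]
```

Call:
step_arm:
  plan:
    - [[0.7,0,0.4],[0,0.01,0]]
    - [[1.0,-0.5,0.2],[0,0,0]]
    - [[0.9,-0.7,0.2],[0,0,0]]
    - [[0.7,-0.9,0.1],[0,0,0]]

```text
time_s: 23.05
tcp_pos: [0.6143, -0.1082, 0.0419]
eef_rot: [0.25, 0.022, 0.968, -0.01]
ft_force: [4.1, 5.4, 3.8]
gripper_width: 0.0001
```

```bash
python3 - <<'E'
from h import *
L=lean('rd',28); state(); local('rd',28)
optics.camera('wrist'); handle('wrist','round_pivot',ST['rd'][:2],ST['rd'][2])
plan([(at('rd',*arc(t,-22,54),-10),L,.02) for t in (1.4,1.57)])
E
```

```text
t 23.05 tcp [ 0.6143 -0.1082  0.0419] F [4.1 5.4 3.8] w 0.0001
tip a,b,h mm [29.9 43.1 -8.6] rot err [-0.007  0.018  0.006]
wrist round_pivot conf 0.75 n 6489 px 261 285 ang 1.398 rmax 0.083
[[[0.52, 0.18, 0.17], [-0.007, 0.015, 0.004]], [[0.45, -0.88, 0.05], [0.0, 0.0, 0.0]]]
```

Call:
step_arm:
  plan:
    - [[0.5,-0.5,0.15],[0,0.01,0]]

```text
time_s: 23.25
tcp_pos: [0.6091, -0.1127, 0.0375]
eef_rot: [0.244, 0.023, 0.969, -0.009]
ft_force: [1.9, 4.3, 3.2]
gripper_width: -0.0
```

Call:
step_arm:
  plan:
    - [[0.4,-0.6,0.05],[0,0,0]]

```text
time_s: 23.35
tcp_pos: [0.6056, -0.1171, 0.0355]
eef_rot: [0.244, 0.022, 0.97, -0.008]
ft_force: [15.8, 24.5, 7.4]
gripper_width: -0.0004
```

Call:
step_arm:
  plan:
    - [[0.1,-0.5,0],[0,0,0]]

```text
time_s: 23.45
tcp_pos: [0.6046, -0.1169, 0.0352]
eef_rot: [0.243, 0.021, 0.97, -0.004]
ft_force: [18.3, 32.6, 5.9]
gripper_width: -0.0002
```

Call:
step_arm:
  plan:
    - [[0,-0.5,0],[0,0,0]]

```text
time_s: 23.55
tcp_pos: [0.6046, -0.1161, 0.0353]
eef_rot: [0.242, 0.019, 0.97, 0.0]
ft_force: [14.1, 22.8, 3.4]
gripper_width: 0.0
```

```bash
python3 - <<'E'
from h import *
state(); local('rd',28)
optics.camera('wrist'); handle('wrist','round_pivot',ST['rd'][:2],ST['rd'][2])
E
```

```text
t 23.55 tcp [ 0.6046 -0.1161  0.0353] F [14.1 22.8  3.4] w 0.0
tip a,b,h mm [20.8 53.9 -8.8] rot err [0.015 0.    0.007]
wrist round_pivot conf 0.95 n 5012 px 256 298 ang 1.577 rmax 0.081
```

Against the stop: over 23 N, no motion, and the wrist camera reads 1.577 rad. Backing off.

Call:
step_arm:
  plan:
    - [[0,1.5,0],[0,0,0]]
    - [[0,1.5,-1.0],[0,0,0]]
    - [[0,0.5,-4.0],[0,0,0]]
    - [[0,0.5,-4.0],[0,0.1,0]]
    - [[0,1,-4.0],[0,0.1,0]]
    - [[0,2,-3.0],[0,0.1,0]]
    - [[1,3,-2.0],[0,0.1,0]]
    - [[1,3,0],[0,0,0]]

```text
time_s: 24.45
tcp_pos: [0.5119, 0.016, 0.1968]
eef_rot: [0.032, 0.024, 0.999, 0.002]
ft_force: [1.1, 0.5, -0.0]
gripper_width: -0.0002
```

Call:
step_arm:
  plan:
    - [[2,4,-1],[0,0,0]]
    - [[2,4,-1],[0,0,0]]
    - [[2,4,-1],[0,0,0]]
    - [[2,4,-1],[0,0,0]]
    - [[2,4,0],[0,0,0]]
    - [[0,0,0],[0,0,0]]
    - [[0,0,0],[0,0,0]]

```text
time_s: 25.15
tcp_pos: [0.413, 0.2258, 0.2306]
eef_rot: [0.029, 0.026, 0.999, -0.005]
ft_force: [0.4, -0.5, 1.2]
gripper_width: -0.0003
```

```bash
python3 - <<'E'
from h import *
state()
ims={}
for c in('top','side'):
    ims[c]=save(c,c+'9.png')
    for q,k in(('round_pivot','rd'),('square_pivot','sq')): handle(c,q,ST[k][:2],ST[k][2])
    for q in('round_flange','square_flange','master_ball','gauge_case'): best(c,q,4)
cv2.imwrite('pics/fin.png',np.hstack([cv2.resize(ims['top'][150:310,225:400,::-1],(400,366),interpolation=2),cv2.resize(ims['side'][190:350,250:425,::-1],(400,366),interpolation=2)]))
E
```

```text
t 25.15 tcp [0.413  0.2258 0.2306] F [ 0.4 -0.5  1.2] w -0.0003
top round_pivot conf 0.44 n 174 px 359 223 ang 1.543 rmax 0.075
top square_pivot conf 0.7 n 182 px 251 200 ang -0.008 rmax 0.077
top round_flange mark_of [ 0.4316 -0.1309  0.0319] 0.57
top round_flange mark_of [ 0.4532 -0.4868  0.0016] 0.56
top round_flange mark_of [0.6977 0.1279 0.2522] 0.35
top square_flange mark_of [ 4.883e-01  3.714e-01 -3.000e-04] 0.69
top square_flange mark_of [0.657  0.1357 0.104 ] 0.31
top master_ball mark_of [ 0.74   -0.4356 -0.0009] 0.9
top master_ball mark_of [0.467  0.1344 0.0311] 0.69
top master_ball mark_of [ 0.6272 -0.4608  0.0007] 0.67
top master_ball mark_of [ 0.6671 -0.3514  0.0031] 0.64
top gauge_case mark_of [0.6588 0.4392 0.0033] 0.73
side round_pivot conf 0.77 n 167 px 354 292 ang 1.735 rmax 0.076
side round_pivot conf 0.23 n 509 px 347 203 ang 0.029 rmax 0.536
side square_pivot conf 0.43 n 107 px 359 225 ang -0.03 rmax 0.069
side round_flange mark_of [ 0.4568 -0.488  -0.    ] 0.87
side round_flange mark_of [ 0.353  -0.4036  0.0011] 0.78
side round_flange mark_of [ 0.4336 -0.1262  0.0316] 0.63
side round_flange mark_of [ 0.6707 -0.1394  0.2523] 0.4
side square_flange mark_of [0.4905 0.375  0.0029] 0.77
side square_flange mark_of [ 0.5825  0.1291 -0.0019] 0.62
side master_ball mark_of [ 0.6281 -0.4633 -0.0074] 0.73
side master_ball mark_of [ 0.7403 -0.4331  0.0031] 0.7
side master_ball mark_of [ 6.713e-01 -3.571e-01  3.000e-04] 0.58
side master_ball mark_of [ 4.890e-01  3.732e-01 -1.000e-04] 0.57
```

View pics/fin.png

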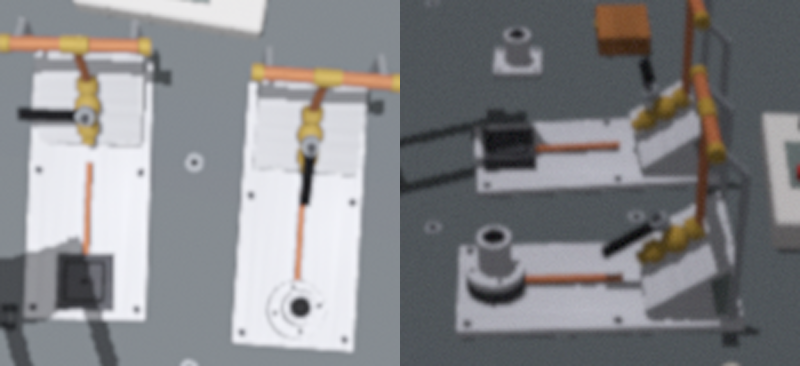

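Final view: the square handle at (50,114) lies across its pipe, so it is shut. The round handle at (307,175) points down the slope, so it is open. The flange stands upright on the round pad at (297,307), and the other things are unmoved. Handing in.

```bash
python3 -c "
from h import *
env.finish_job(); state()"
```

```text
the job is handed in; nothing more can be done
the job is handed in; nothing more can be done
```

I turned the square valve shut, set the aluminium round flange on the round pad and released it. Only then did I turn the round valve open. I handed the job in at about 25 s, with the arm clear.

**Last checks**
- **Square valve:** about -0.01 (top) and -0.03 rad (side). It was pushed to 16 N against its stop without moving.
- **Round valve:** 1.577 (wrist) and 1.543 rad (top), pushed at over 23 N against its stop. The side view disagreed at 1.735 rad, which is beyond the stop; I put that down to its poor viewing angle.
- **Flange:** upright on the pad, about 2–4 mm off centre by the different cameras; the limit is 8 mm.
- **Other things:** the square flange, gauge case, ball stands and turquoise flanges read within a few millimetres of where they started. The arm touched none of them.

**What went wrong on the way**
- **Missed pushes:** the first two tries at the square handle passed over it without moving it. The real fingertips sit about 33.5 mm behind the reported TCP, which I found by touching bare table (peak 32 N) and corrected for.
- **Wrist limit:** leaning the full 35° put joint 5 next to its limit, so I worked the valves at 20° and 28° instead.

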